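Swap the juice corner round and cap the pitcher

ROBOT

A 7-joint arm with a two-finger parallel gripper is mounted at the origin on the work surface. World frame = base frame: x ahead of the robot, y to its left, z up, the work surface at z = 0. Lengths are in m, angles in rad, forces in N, time in s.
With the tool pointing down it reaches from about 0.4 to 0.875 m from the base axis. Payload 19.3 kg.
Tool frame: the origin (TCP) lies midway between the tips of the shut fingers; the grasp point (between the pads) lies bot.pinch_z behind it (bot.pinch_z is the distance from the TCP to the grasp point, in m); z points along the fingers, y is the line along which they close (so a half turn about z gives the same grasp; the last joint's range is limited). The gripper opens to 85 mm and grips with 20 to 120 N. Pads are 22 mm wide; open, the fingers measure 114 mm over their backs; the gripper's body (76 mm by 85 mm) begins 54 mm behind the grasp point. The pads swing forward as they close: fully open they stand 13 mm farther back than shut.
Start: joints at [-1.303, 0.521, -0.036, 1.599, 0.021, 1.021, -0.113], TCP at [0.207, 0.59, 0.195] pointing down, gripper open.
Joint ranges: [-2.91, 2.91], [-0.3, 2.13], [-1.5, 1.42], [0.17, 2.43], [-1.26, 4.41], [0.16, 1.93], [-2.52, 2.52]. Speed limits (rad/s): [1.89, 1.89, 2.39, 2.39, 3.01, 3.01, 3.01].

INTERFACE

Orientations are given as [roll, pitch, yaw] about the fixed x, y, z axes, in that order (R = Rz(yaw) Ry(pitch) Rx(roll)).
In Python, from workcell import readout, grab_frame, camera_info, workorder, bot gives the robot as it stands. The module is installed in compiled form; this text tells all that it offers.
- The arm moves only by the tool drive_tool, never from a script. Its argument "targets" is a list of rows, each an object of numbers: "dx", "dy", "dz": the shift along the tool's x, y, z as a fraction of full scale; "yaw": the turn about the tool's z as a fraction of full scale; "fingers": the closure, from 0 (fully open) to 1 (shut). In form: [{"dx": .., "dy": .., "dz": .., "yaw": .., "fingers": ..}, ...]. A call has 1 to 20 rows; each row shifts and turns the commanded pose from where the row before left it, along the tool's axes as they then stand; what a row does not reach is not made up. Full scale, the value 1, is 0.1 m for a shift and 90 degrees for a turn. A row lasts 1/10 s, in which the tool goes at most 50 mm and 8.59 degrees, less where a joint would pass 70% of its speed; a pose out of reach is approached as far as the arm can. A call with a number of a shift or a turn outside -1 to 1 is refused whole. A call with a gripper value outside its range is refused whole. The fingers move at their own pace and stop on an object; "squeeze" is the grip in N (left out, the last holds). Time passes only in rows, so rows that do not move let the fingers close. It gives the time, the measured TCP pose, the force, the opening and the grip force at its end, in the units of the state.
- readout.observe(): the state, without advancing time (a new reading comes with each control period).
- grab_frame(name): name is "scene" or "top"; returns the picture (400x640x3 uint8, blue, green, red); there is no depth.
- camera_info(name): a dict with "fx", "fy", "cx", "cy" (pixels), "D" ([k1, k2, p1, p2, k3] as OpenCV has them; the pictures are not rectified), "T" (4x4, takes a point from camera to world coordinates). Camera axes: x right, y up, looking along -z (the intrinsics and any distortion apply to the point x, -y, -z); pixel columns grow to the right and rows downward; lengths in m; the calibration is good to about 2 mm. A picture is of the moment at which its call begins. camera_info takes no time and is no camera call.
- workorder.job_done(): hands the job in; it is judged then, once.
The state is a dict: "clock": time; "qpos": joint angles; "qd": joint speeds; "joint_efforts": joint torques, N m; "position": TCP position; "tool_rot": TCP orientation; "force": force on the tool from outside, world axes, zero at the start; "moment": the same for the moment, N m; "grip_width": finger opening in m; "finger_force": force on a finger pad.
Only numpy, scipy, OpenCV 4.12 (cv2) and the standard library are available. Lean on these libraries where they do the work, as an engineer would, in place of code of your own. Each camera call takes 0.05 s, during which the arm holds its last target. There are 200 camera calls.

TASK

The juice corner got mixed up: the green glass pitcher belongs in the middle of the round cork trivet, the wooden reamer in the middle of the blue saucer and the red-topped sugar jar in the middle of the square slate. Swap them round, parking one of the three on the empty wooden board on the way, and once the pitcher stands on its trivet cap it with the orange silicone lid, seated flat and centred. Keep everything upright and set it down gently without dropping it, and do not shift or tip the cactus and the espresso cup.

Things in the scene. Friction and masses are not known exactly. Their poses are not given: they have to be found in the camera images.
- pitcher: small green glass pitcher, upright: straight round body 58 mm across, 88 mm high, wall 3 mm, open at the top (52 mm inside), with a bar handle on its +y side reaching 56 mm from the axis between heights 18 and 78 mm. Origin: centre of its underside; z up its axis. Grip the body along its x axis, clear of the handle. Starts on the slate.
- reamer: small wooden citrus reamer standing on the flat end of its handle, point up: pale handle 40 mm across from the bottom to 44 mm height, above it a narrower ridged cone up to 95 mm. Origin: centre of its underside; z up. Starts on the cork trivet.
- jar: white ceramic sugar jar with a closed red lid (fixed to it), round, 55 mm across, 70 mm high. Origin: centre of its underside; z up. Starts on the blue saucer.
- lid: orange silicone lid for the pitcher, lying on the table knob up: from below a short plug 34 mm across and 6 mm high (enters the pitcher's mouth), a disc 74 mm across and 5 mm thick, and a round knob 20 mm across rising from 11 to 33 mm. Origin: centre of the plug's underside; z up. Seated, its origin is 82 mm above the pitcher's.
- trivet: round cork trivet, 100 mm across, fixed to the table, flat top 8 mm above its origin (centre of its underside). The pitcher's place.
- saucer: blue ceramic saucer, 124 mm across at its 14 mm high rim, fixed to the table; flat inner floor about 74 mm across, 6 mm above its origin (centre of its underside). The reamer's place.
- slate: square dark slate coaster, 98 x 98 mm, fixed to the table, flat top 8 mm above its origin (centre of its underside). The sugar jar's place.
- board: small round dark wooden board, 104 mm across, with a short flat tab on its +y side, fixed to the table; flat top 12 mm above its origin (centre of the disc's underside). Empty at the start: the stop-over.
- cactus: terracotta pot 60 mm across with a small green cactus, 84 mm high, loose on the table. Origin: centre of its underside. To be left alone.
- espresso: yellow espresso cup with a handle on its +y side, 60 mm across, 55 mm high, loose on the table. Origin: centre of its underside. To be left alone.
Not all that is in view belongs to the job. What is shaped like the reamer but purple is not meant. Of the things that look like the trivet, take the one that is farthest from the robot's base at the start.

How it is judged:
By the outcome, as a careful person would: the job done as asked, in the order asked, and still so for the second after the job is handed in, with the robot touching nothing.
It also fails if it takes over 141 s, if anything falls off the work surface, if the arm or the gripper's body presses on something with over 40 N, if the wrist force passes 120 N, or if a joint passes its speed limit or range.

## Working session

There is one attempt and no reset: what is moved stays moved. The work goes in short steps, Python scripts to look and compute and a tool call to move; the robot and the scene stay as the last step left them, time stands still between calls to the robot, and variables do not carry over. Pictures are saved under pics/ and viewed, at most 14 in all, crops included, and the job is handed in when it is done.

Besides the shell and the picture viewer there is one more tool, called after "Call:" as name(argument=value, ...) on one line, values as JSON. drive_tool: Moves the arm, as the interface text tells. Shift numbers are shares of 0.1 m and turn numbers shares of 90 degrees, none past 1 either way. Its arguments: {"type":"object","properties":{"targets":{"type":"array","items":{"type":"object","properties":{"dx":{"type":"number","minimum":-1,"maximum":1},"dy":{"type":"number","minimum":-1,"maximum":1},"dz":{"type":"number","minimum":-1,"maximum":1},"yaw":{"type":"number","minimum":-1,"maximum":1},"fingers":{"type":"number"}}}},"squeeze":{"type":"number"}},"required":["targets"]}

```bash
mkdir -p pics; python3 - <<'E'
from workcell import readout, grab_frame, camera_info, workorder, bot
import cv2
print(readout.observe()); print(bot.pinch_z)
for n in("scene","top"):
    cv2.imwrite(f"pics/{n}0.png",grab_frame(n)); print(camera_info(n))
E
```

```text
{'clock': 0.0, 'qpos': array([-1.30318139,  0.52204352, -0.0363205 ,  1.60001716,  0.02119176,
        1.02111107, -0.11277767]), 'qd': array([-1.54242340e-04, -1.45804734e-03, -1.35932628e-04, -3.42906048e-04,
       -8.81762622e-06, -1.61385767e-03,  6.73875581e-04]), 'joint_efforts': array([ 9.57711973e-05, -9.27098322e+01,  1.97992824e+00, -3.69951510e+01,
        1.78295636e-02,  7.98442808e-03,  1.23787436e-05]), 'position': array([0.20705116, 0.58928846, 0.19450417]), 'tool_rot': array([-3.14040114e+00,  8.26846722e-05,  2.80378000e+00]), 'force': array([0.31506567, 0.47190428, 0.34676359]), 'moment': array([0.03395369, 0.00335945, 0.04130266]), 'finger_force': 0.0, 'grip_width': 0.08535224380872634}
0.0187
{'fx': 422.90940863689104, 'fy': 422.90940863689104, 'cx': 317.4765566949288, 'cy': 204.35774650958433, 'D': array([-0.03820902,  0.        ,  0.        ,  0.        ,  0.        ]), 'T': array([[ 0.76236145, -0.40620337,  0.50378948,  1.0416819 ],
       [ 0.6470225 ,  0.49396351, -0.58082866, -0.64528266],
       [-0.01291906,  0.76876451,  0.63940146,  0.75670839],
       [ 0.        ,  0.        ,  0.        ,  1.        ]])}
{'fx': 516.4536842360887, 'fy': 516.4536842360887, 'cx': 317.05646332305326, 'cy': 197.0367743741776, 'D': array([-0.13259935,  0.        ,  0.        ,  0.        ,  0.        ]), 'T': array([[-2.29140142e-02,  9.94210941e-01, -1.04974055e-01,
         3.62780530e-01],
       [-9.99703095e-01, -2.19162136e-02,  1.06490264e-02,
        -6.91710547e-04],
       [ 8.28674470e-03,  1.05186900e-01,  9.94417943e-01,
         1.22105805e+00],
       [ 0.00000000e+00,  0.00000000e+00,  0.00000000e+00,
         1.00000000e+00]])}
```

View pics/scene0.png

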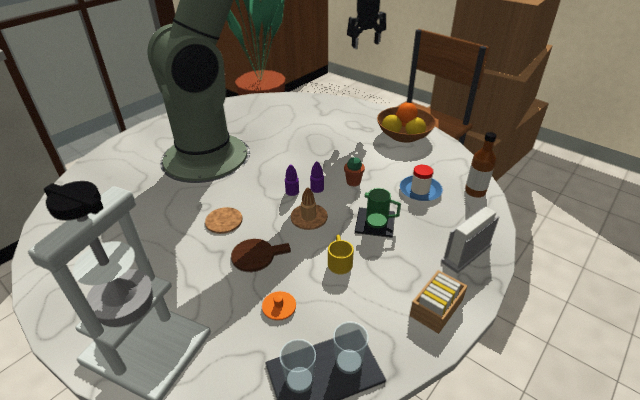

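View pics/top0.png

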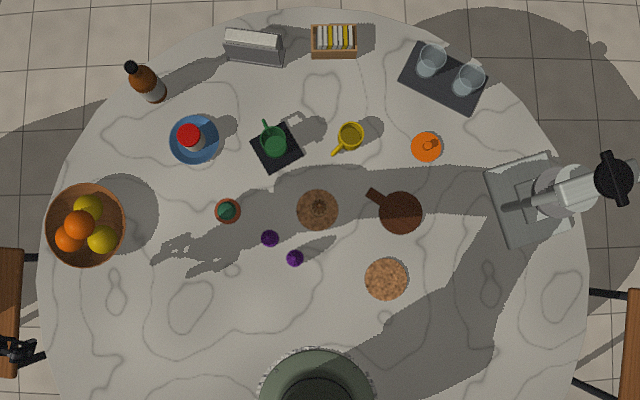

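The scene view shows the pitcher on the slate (378,210), the reamer on the cork trivet (309,210), the jar on the saucer (422,182), the board (255,255) and the lid (279,305).
- **Trivet candidates (top view):** (317,210) and (386,279). The robot base is at about (318,390), so (317,210) is farther and is the one meant. It also carries the reamer.
- **Reamer candidates (top view):** wooden at (317,205), purple at (270,239) and (294,258). The wooden one is meant.

I'll confirm in one crop and measure.

```bash
cat > h.py <<'E'
import numpy as np, cv2
from workcell import readout, grab_frame, camera_info, bot
def ray(n,u,v):
    c=camera_info(n); K=np.array([[c['fx'],0,c['cx']],[0,c['fy'],c['cy']],[0,0,1]])
    p=cv2.undistortPoints(np.array([[[u,v]]],float),K,c['D'])[0,0]
    T=c['T']; return T[:3,3],T[:3,:3]@np.array([p[0],-p[1],-1])
def onz(n,u,v,z):
    o,d=ray(n,u,v); return (o+d*(z-o[2])/d[2])[:2]
def pix(n,p):
    c=camera_info(n);K=np.array([[c['fx'],0,c['cx']],[0,c['fy'],c['cy']],[0,0,1]])
    q=np.linalg.inv(c['T'])@np.append(p,1); q=np.array([[[q[0],-q[1],-q[2]]]])
    return cv2.projectPoints(q,np.zeros(3),np.zeros(3),K,c['D'])[0].ravel()
def blobs(img,lo,hi,amin=40):
    m=cv2.inRange(cv2.cvtColor(img,cv2.COLOR_BGR2HSV),lo,hi)
    m=cv2.morphologyEx(m,cv2.MORPH_CLOSE,np.ones((3,3)))
    return [c for c in cv2.findContours(m,cv2.RETR_EXTERNAL,cv2.CHAIN_APPROX_NONE)[0] if cv2.contourArea(c)>amin]
def worldcirc(n,c,z):
    # contour to the plane, then bounding circle
    w=np.array([onz(n,*p,z) for p in cv2.convexHull(c)[:,0].astype(float)],np.float32)
    e=cv2.fitEllipse(w*1000) if len(w)>5 else None
    return e
E
python3 - <<'E'
from h import *
t=cv2.imread('pics/top0.png'); s=cv2.imread('pics/scene0.png')
cv2.imwrite('pics/topcrop.png',cv2.resize(t[105:305,160:460],None,fx=2.6,fy=2.6,interpolation=cv2.INTER_CUBIC))
cv2.imwrite('pics/scenecrop.png',cv2.resize(s[150:325,195:450],None,fx=3,fy=3,interpolation=cv2.INTER_CUBIC))
R={'red':((0,190,100),(4,255,255)),'red2':((175,150,80),(180,255,255)),'orange':((7,200,120),(14,255,255)),'blue':((95,90,50),(120,255,255)),'green':((55,80,30),(90,255,255)),'yellow':((22,150,60),(32,255,255)),'brown':((3,60,30),(18,200,230)),'dark':((0,0,0),(180,90,52))}
for n,im,(x0,y0,x1,y1) in(('top',t,(160,105,460,305)),('scene',s,(195,150,450,325))):
    for k,(lo,hi) in R.items():
        for c in blobs(im,lo,hi):
            (x,y),r=cv2.minEnclosingCircle(c)
            if x0<x<x1 and y0<y<y1: print(n,k,np.round([x,y,r],1),cv2.boundingRect(c),cv2.contourArea(c))
E
```

```text
top red [188.  135.   11.4] (177, 124, 23, 23) 365.5
top orange [425.5 146.5  15. ] (411, 132, 30, 30) 638.0
top blue [193.5 139.5  25.1] (169, 115, 50, 49) 1831.0
top green [226.2 210.2   9. ] (218, 202, 18, 18) 224.5
top green [270.9 137.8  20.8] (259, 119, 29, 40) 667.0
top yellow [345.5 140.   20.9] (331, 122, 33, 34) 590.0
top brown [385.5 279.1  21.4] (365, 258, 42, 43) 1371.0
top brown [227.1 210.8  13.3] (214, 198, 27, 26) 510.5
top brown [316.8 209.5  21.1] (296, 189, 42, 42) 1326.0
top brown [392.4 208.4  30.5] (365, 188, 57, 47) 1575.5
top dark [276.  148.   27.9] (249, 121, 55, 54) 839.5
scene red [423.  170.    9.2] (414, 165, 19, 11) 139.0
scene orange [278.5 305.   16.6] (263, 292, 33, 28) 678.5
scene blue [420.5 187.5  21. ] (400, 176, 42, 25) 412.0
scene green [379.5 207.9  20.1] (365, 189, 35, 39) 915.0
scene green [353.7 163.3   6.8] (347, 158, 14, 12) 117.0
scene yellow [434.  301.5  14.6] (424, 290, 23, 24) 81.5
scene yellow [442.2 290.2  13.8] (432, 280, 23, 21) 74.5
scene yellow [340.  254.   19.2] (328, 235, 26, 39) 713.0
scene brown [438.5 300.6  32.4] (410, 270, 58, 64) 2040.0
scene brown [260.5 254.   29.9] (231, 239, 60, 33) 1209.0
scene brown [223.5 221.   18.9] (205, 207, 38, 27) 738.0
scene brown [308.4 209.   21.1] (291, 188, 37, 42) 884.0
scene brown [353.9 173.2  12.9] (344, 163, 21, 24) 262.0
scene dark [373.6 233.   18.7] (355, 221, 38, 16) 219.5
```

View pics/topcrop.png

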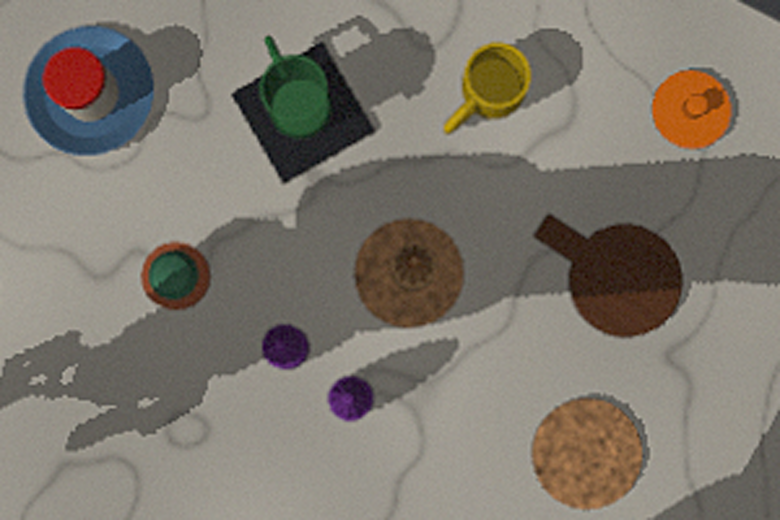

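View pics/scenecrop.png

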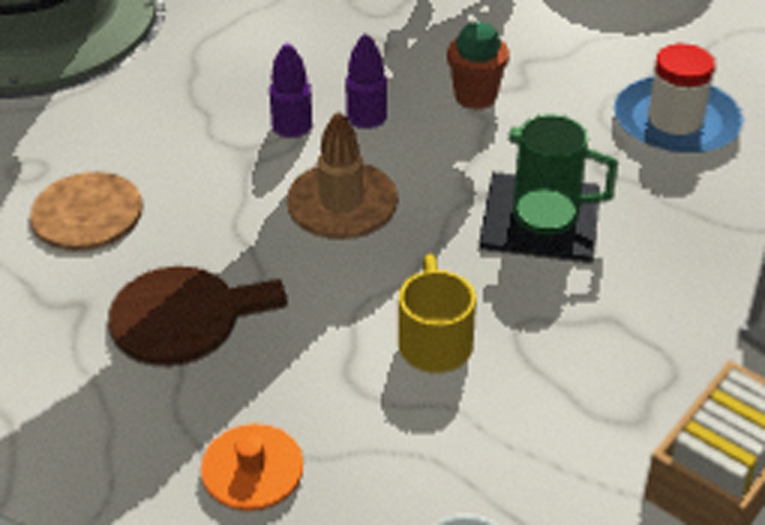

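The crops confirm it. The wooden reamer is on the trivet at top (317,210). The bare cork lookalike at (386,279) is nearer the base, and the two purple reamers are separate. In the top view the pitcher handle points up-left and its rim centre is about (273,139). Next step: positions.

```bash
python3 - <<'E'
from h import *
t=cv2.imread('pics/top0.png'); s=cv2.imread('pics/scene0.png')
big=lambda im:cv2.resize(im,None,fx=4,fy=4,interpolation=cv2.INTER_CUBIC)
def get(n,im,lo,hi,near,z,opn=0,amin=600):
    m=cv2.inRange(cv2.cvtColor(big(im),cv2.COLOR_BGR2HSV),lo,hi)
    m=cv2.morphologyEx(m,cv2.MORPH_CLOSE,np.ones((9,9)))
    if opn: m=cv2.morphologyEx(m,cv2.MORPH_OPEN,cv2.getStructuringElement(cv2.MORPH_ELLIPSE,(opn,opn)))
    cs=[c for c in cv2.findContours(m,0,1)[0] if cv2.contourArea(c)>amin]
    f=lambda c:np.hypot(*(np.array(cv2.minEnclosingCircle(c)[0])/4-near))
    c=min(cs,key=f); h=cv2.convexHull(c)[:,0]/4-0.375
    w=np.array([onz(n,*p,z) for p in h])*1000
    return w.astype(np.float32),h
def show(k,w,h):
    (x,y),r=cv2.minEnclosingCircle(w); e=cv2.fitEllipse(w)
    print(k,'circ',np.round([x,y,2*r],1),'ell',np.round(e[0],1),np.round(e[1],1))
A=[('jar lid','red',(188,135),.076,0),('lid','orange',(425,146),.011,0),('saucer','blue',(193,139),.013,0),('trivet','brown',(317,210),.008,0),('board','brown',(392,208),.012,70),('cactus','brown',(227,211),.05,0)]
R={'red':((0,190,100),(4,255,255)),'orange':((5,150,100),(16,255,255)),'blue':((95,90,40),(120,255,255)),'brown':((0,45,25),(20,230,240))}
for k,c,p,z,o in A: show(k,*get('top',t,*R[c],p,z,o))
w,h=get('scene',s,*R['red'],(423,171),.076); show('jar scene',w,h)
w,h=get('scene',s,*R['orange'],(279,305),.011); show('lid scene',w,h)
w,h=get('scene',s,*R['brown'],(258,254),.012,50); show('board scene',w,h)
w,h=get('scene',s,(18,120,40),(34,255,255),(340,254),.055,40); show('espr body scene',w,h)
# slate from full dark+green region corners
w,h=get('top',t,(0,0,0),(180,110,62),(276,148),.008); r=cv2.minAreaRect(w); print('slate',r)
# pitcher floor (light green) and full green body
for n,im,p in(('top',t,(275,145)),('scene',s,(377,220))):
    w,h=get(n,im,(60,60,115),(90,200,255),p,.011,9); show('floor '+n,w,h)
    w,h=get(n,im,(55,80,20),(90,255,255),(p[0]-3,p[1]-7),.096,33 if n=='top' else 33);show('body '+n,w,h); print(np.round(h.min(0),1),np.round(h.max(0),1))
print('rim by eye',onz('top',273.1,138.8,.096)*1000,onz('top',160+270/2.6,105+40/2.6,.08)*1000)
print('rim scene eye',onz('scene',195+553/3,150+135/3,.096)*1000)
print('reamer tip top',onz('top',160+414/2.6,105+263/2.6,.103)*1000,'scene',onz('scene',195+338/3,150+115/3,.103)*1000, 'base scene', onz('scene',195+341/3,150+206/3,.008)*1000)
E
```

```text
jar lid circ [632.7 278.   53.6] ell [633.1 278.1] [52.4 52.6]
lid circ [ 606.5 -277.    74.5] ell [ 606.7 -277.1] [73.1 74.2]
saucer circ [636.  279.5 121.5] ell [636.1 279.4] [120.3 120.8]
trivet circ [461.5 -12.5 101.4] ell [461.4 -12.5] [100.4 100.6]
board circ [ 451.2 -207.6  107.7] ell [ 450.  -208.1] [102.6 106.2]
cactus circ [459.9 192.5  62.7] ell [459.9 192.6] [61.2 62.6]
jar scene circ [635.4 273.6  54.5] ell [635.1 273.5] [51.9 52.4]
lid scene circ [ 608.5 -278.4   75.3] ell [ 608.3 -278.9] [73.1 75.2]
board scene circ [ 454.5 -212.9  112.4] ell [ 455.1 -212.4] [107.4 111.3]
espr body scene circ [ 645.2 -115.2  106.6] ell [ 645.4 -114. ] [ 67.6 107.5]
slate ((612.5934448242188, 81.72689819335938), (100.31729125976562, 97.60101318359375), 29.000946044921875)Traceback (most recent call last):
  File "<stdin>", line 27, in <module>
  File "<stdin>", line 10, in get
ValueError: min() iterable argument is empty
```

```bash
python3 - <<'E'
from h import *
t=cv2.imread('pics/top0.png'); s=cv2.imread('pics/scene0.png')
print('rim by eye',onz('top',273.1,138.8,.096)*1000,onz('top',160+270/2.6,105+40/2.6,.08)*1000)
print('floor by eye',onz('top',160+301/2.6,105+108/2.6,.011)*1000,onz('scene',195+546/3,150+211/3,.011)*1000)
print('rim scene eye',onz('scene',195+553/3,150+135/3,.096)*1000)
print('reamer tip top',onz('top',160+414/2.6,105+263/2.6,.103)*1000,'scene',onz('scene',195+338/3,150+115/3,.103)*1000, 'base scene', onz('scene',195+341/3,150+206/3,.008)*1000)
im=cv2.resize(t,None,fx=4,fy=4,interpolation=cv2.INTER_CUBIC)
m=cv2.inRange(cv2.cvtColor(im,cv2.COLOR_BGR2HSV),(55,80,25),(90,255,255))
m=cv2.morphologyEx(cv2.morphologyEx(m,3,np.ones((9,9))),2,cv2.getStructuringElement(2,(41,41)))
m[:, :1000]=0; m[:,1300:]=0; m[700:]=0
c=max(cv2.findContours(m,0,1)[0],key=cv2.contourArea); h=cv2.convexHull(c)[:,0]/4-.375
w=np.array([onz('top',*p,.096) for p in h])*1000
# rim is the outward (high x, high y) side of the silhouette
from scipy.optimize import least_squares
c0=np.array([614,92]); d=w-c0
k=(d@[1,.0])>-3
r=least_squares(lambda p:np.hypot(*(w[k]-p).T)-29,c0,loss='soft_l1'); print('rim fit',r.x,np.abs(r.fun).mean(),k.sum())
E
```

```text
rim by eye [613.75753832  81.90772898] [660.45580907 103.60123914]
floor by eye [613.73102136  81.99637225] [617.76053509  81.52324765]
rim scene eye [617.07849156  81.27334003]
reamer tip top [460.78432137 -16.93232817] scene [466.31850559 -18.83116656] base scene [472.19387128 -25.46968754]
rim fit [614.71701317  83.20409739] 0.4986904517770615 21
```

```bash
cat > mv.py <<'E'
import sys; from h import *
# usage: mv.py x y z yaw_deg ; shifts in tool axes (unit 0.1 m), turn unit 90 deg
s=readout.observe(); p=s['position']; r,pt,yw=s['tool_rot']
a=[float(v) for v in sys.argv[1:]]
d=np.array(a[:3])-p; yd=a[3] if len(a)>3 else np.degrees(yw)
def tool(yaw): c,n=np.cos(yaw),np.sin(yaw); return np.round([(c*d[0]+n*d[1])*10,(n*d[0]-c*d[1])*10,-d[2]*10],3)
dy=(np.degrees(yw)-yd+180)%360-180
print('clock',round(s['clock'],1),'pos',np.round(p,4),'yaw',round(np.degrees(yw),1),'q7',round(s['qpos'][6],2),'w',round(s['grip_width'],4))
print('shift now-yaw',tool(yw),'| turn',round(dy/90,3),'| shift after turn',tool(np.radians(yd)))
E
python3 mv.py .462 -.0165 .195 88
```

```text
clock 0.1 pos [0.2071 0.5894 0.1946] yaw 160.6 q7 -0.11 w 0.0852
shift now-yaw [-4.413e+00 -4.871e+00 -4.000e-03] | turn 0.807 | shift after turn [-5.966e+00  2.759e+00 -4.000e-03]
```

Call:
drive_tool(targets=[{"dx":-0.12,"dy":-0.13,"fingers":0},{"dx":-0.22,"dy":-0.24},{"dx":-0.24,"dy":-0.265},{"dx":-0.24,"dy":-0.265},{"dx":-0.24,"dy":-0.265},{"dx":-0.24,"dy":-0.265},{"dx":-0.24,"dy":-0.265},{"dx":-0.24,"dy":-0.265},{"dx":-0.24,"dy":-0.265},{"dx":-0.24,"dy":-0.265},{"dx":-0.24,"dy":-0.265},{"dx":-0.24,"dy":-0.265},{"dx":-0.24,"dy":-0.265},{"dx":-0.24,"dy":-0.265},{"dx":-0.24,"dy":-0.265},{"dx":-0.24,"dy":-0.265},{"dx":-0.24,"dy":-0.265},{"dx":-0.24,"dy":-0.265},{"dx":-0.16,"dy":-0.18},{"dx":-0.07,"dy":-0.08}])

```text
invalid input
```

Call:
drive_tool(targets=[{"yaw":0.04},{"yaw":0.09},{"yaw":0.09},{"yaw":0.09},{"yaw":0.09},{"yaw":0.09},{"yaw":0.09},{"yaw":0.09},{"yaw":0.09},{"yaw":0.04},{},{}])

```text
invalid input
```

```bash
python3 mv.py .462 -.0165 .033 88
```

```text
clock 0.1 pos [0.2071 0.5894 0.1946] yaw 160.6 q7 -0.11 w 0.0852
shift now-yaw [-4.413 -4.871  1.616] | turn 0.807 | shift after turn [-5.966  2.759  1.616]
```

Omitted fields were probably the problem, so every row gets all five.

Call:
drive_tool(targets=[{"dx":-0.12,"dy":-0.13,"dz":0,"yaw":0,"fingers":0},{"dx":-0.22,"dy":-0.24,"dz":0,"yaw":0,"fingers":0},{"dx":-0.24,"dy":-0.265,"dz":0,"yaw":0,"fingers":0},{"dx":-0.24,"dy":-0.265,"dz":0,"yaw":0,"fingers":0},{"dx":-0.24,"dy":-0.265,"dz":0,"yaw":0,"fingers":0},{"dx":-0.24,"dy":-0.265,"dz":0,"yaw":0,"fingers":0},{"dx":-0.24,"dy":-0.265,"dz":0,"yaw":0,"fingers":0},{"dx":-0.24,"dy":-0.265,"dz":0,"yaw":0,"fingers":0},{"dx":-0.24,"dy":-0.265,"dz":0,"yaw":0,"fingers":0},{"dx":-0.24,"dy":-0.265,"dz":0,"yaw":0,"fingers":0},{"dx":-0.24,"dy":-0.265,"dz":0,"yaw":0,"fingers":0},{"dx":-0.24,"dy":-0.265,"dz":0,"yaw":0,"fingers":0},{"dx":-0.24,"dy":-0.265,"dz":0,"yaw":0,"fingers":0},{"dx":-0.24,"dy":-0.265,"dz":0,"yaw":0,"fingers":0},{"dx":-0.24,"dy":-0.265,"dz":0,"yaw":0,"fingers":0},{"dx":-0.24,"dy":-0.265,"dz":0,"yaw":0,"fingers":0},{"dx":-0.24,"dy":-0.265,"dz":0,"yaw":0,"fingers":0},{"dx":-0.24,"dy":-0.265,"dz":0,"yaw":0,"fingers":0},{"dx":-0.16,"dy":-0.18,"dz":0,"yaw":0,"fingers":0},{"dx":-0.07,"dy":-0.08,"dz":0,"yaw":0,"fingers":0}])

```text
clock: 2.1
position: [0.4622, -0.0181, 0.195]
tool_rot: [-3.141, 0.0, 2.801]
force: [0.0, 0.7, -0.4]
grip_width: 0.0857
finger_force: 0.0
```

Call:
drive_tool(targets=[{"dx":0,"dy":0,"dz":0,"yaw":0.04,"fingers":0},{"dx":0,"dy":0,"dz":0,"yaw":0.09,"fingers":0},{"dx":0,"dy":0,"dz":0,"yaw":0.09,"fingers":0},{"dx":0,"dy":0,"dz":0,"yaw":0.09,"fingers":0},{"dx":0,"dy":0,"dz":0,"yaw":0.09,"fingers":0},{"dx":0,"dy":0,"dz":0,"yaw":0.09,"fingers":0},{"dx":0,"dy":0,"dz":0,"yaw":0.09,"fingers":0},{"dx":0,"dy":0,"dz":0,"yaw":0.09,"fingers":0},{"dx":0,"dy":0,"dz":0,"yaw":0.09,"fingers":0},{"dx":0,"dy":0,"dz":0,"yaw":0.04,"fingers":0},{"dx":0,"dy":0,"dz":0,"yaw":0,"fingers":0},{"dx":0,"dy":0,"dz":0,"yaw":0,"fingers":0}])

```text
clock: 3.3
position: [0.4617, -0.0154, 0.195]
tool_rot: [-3.141, -0.0, 1.55]
force: [0.4, 0.6, 0.6]
grip_width: 0.0854
finger_force: 0.0
```

```bash
python3 mv.py .462 -.0165 .033 88
```

```text
clock 3.3 pos [ 0.4617 -0.0154  0.195 ] yaw 88.8 q7 0.09 w 0.0854
shift now-yaw [-0.011  0.004  1.62 ] | turn 0.009 | shift after turn [-0.01   0.004  1.62 ]
```

Call:
drive_tool(targets=[{"dx":-0.01,"dy":0,"dz":0.15,"yaw":0,"fingers":0},{"dx":0,"dy":0,"dz":0.3,"yaw":0,"fingers":0},{"dx":0,"dy":0,"dz":0.3,"yaw":0,"fingers":0},{"dx":0,"dy":0,"dz":0.3,"yaw":0,"fingers":0},{"dx":0,"dy":0,"dz":0.25,"yaw":0,"fingers":0},{"dx":0,"dy":0,"dz":0.2,"yaw":0,"fingers":0},{"dx":0,"dy":0,"dz":0.1,"yaw":0,"fingers":0},{"dx":0,"dy":0,"dz":0,"yaw":0,"fingers":0},{"dx":0,"dy":0,"dz":0,"yaw":0,"fingers":0.4},{"dx":0,"dy":0,"dz":0,"yaw":0,"fingers":0.7},{"dx":0,"dy":0,"dz":0,"yaw":0,"fingers":1},{"dx":0,"dy":0,"dz":0,"yaw":0,"fingers":1},{"dx":0,"dy":0,"dz":0,"yaw":0,"fingers":1},{"dx":0,"dy":0,"dz":0,"yaw":0,"fingers":1},{"dx":0,"dy":0,"dz":0,"yaw":0,"fingers":1}], squeeze=35)

```text
clock: 4.8
position: [0.4624, -0.0169, 0.0356]
tool_rot: [3.14, -0.0, 1.547]
force: [-0.1, -0.0, 7.7]
grip_width: 0.0252
finger_force: 33.9
```

```bash
python3 mv.py .451 -.209 .12
```

```text
clock 4.8 pos [ 0.4624 -0.0169  0.0356] yaw 88.6 q7 0.27 w 0.0252
shift now-yaw [-1.923 -0.068 -0.844] | turn 0.0 | shift after turn [-1.923 -0.068 -0.844]
```

The width reads 25 mm, so the pads closed on the cone above the 44 mm shoulder. I'll open, go lower in small steps while watching the force, then close again.

Call:
drive_tool(targets=[{"dx":0,"dy":0,"dz":0,"yaw":0,"fingers":0.3},{"dx":0,"dy":0,"dz":0,"yaw":0,"fingers":0.3},{"dx":0,"dy":0,"dz":0,"yaw":0,"fingers":0.3},{"dx":0,"dy":0,"dz":0,"yaw":0,"fingers":0.3},{"dx":0,"dy":0,"dz":0.02,"yaw":0,"fingers":0.3},{"dx":0,"dy":0,"dz":0.02,"yaw":0,"fingers":0.3},{"dx":0,"dy":0,"dz":0,"yaw":0,"fingers":0.3}])

```text
clock: 5.5
position: [0.4616, -0.017, 0.0308]
tool_rot: [-3.141, 0.0, 1.547]
force: [0.7, -0.1, 0.1]
grip_width: 0.0598
finger_force: 0.0
```

Call:
drive_tool(targets=[{"dx":0,"dy":0,"dz":0.02,"yaw":0,"fingers":0.3},{"dx":0,"dy":0,"dz":0,"yaw":0,"fingers":0.3}])

```text
clock: 5.7
position: [0.4617, -0.017, 0.0289]
tool_rot: [-3.141, 0.0, 1.547]
force: [0.0, -0.4, -0.2]
grip_width: 0.0599
finger_force: 0.0
```

Call:
drive_tool(targets=[{"dx":0,"dy":0,"dz":0.015,"yaw":0,"fingers":0.3},{"dx":0,"dy":0,"dz":0.01,"yaw":0,"fingers":0.3},{"dx":0,"dy":0,"dz":0,"yaw":0,"fingers":0.3}])

```text
clock: 6.0
position: [0.4617, -0.017, 0.0265]
tool_rot: [-3.141, 0.0, 1.547]
force: [0.0, -0.9, -1.0]
grip_width: 0.0602
finger_force: 0.0
```

Call:
drive_tool(targets=[{"dx":0,"dy":0,"dz":0,"yaw":0,"fingers":0.6},{"dx":0,"dy":0,"dz":0,"yaw":0,"fingers":1},{"dx":0,"dy":0,"dz":0,"yaw":0,"fingers":1},{"dx":0,"dy":0,"dz":0,"yaw":0,"fingers":1},{"dx":0,"dy":0,"dz":0,"yaw":0,"fingers":1}])

```text
clock: 6.5
position: [0.4621, -0.017, 0.0268]
tool_rot: [3.141, -0.0, 1.547]
force: [1.9, 0.4, 5.2]
grip_width: 0.0285
finger_force: 34.5
```

```bash
python3 - <<'E'
from h import *
s=grab_frame('scene'); t=grab_frame('top')
a=cv2.resize(s[120:260,230:430],(800,560),interpolation=cv2.INTER_CUBIC)
cv2.imwrite('pics/a1.png',a)
E
```

```text
(no output)
```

View pics/a1.png

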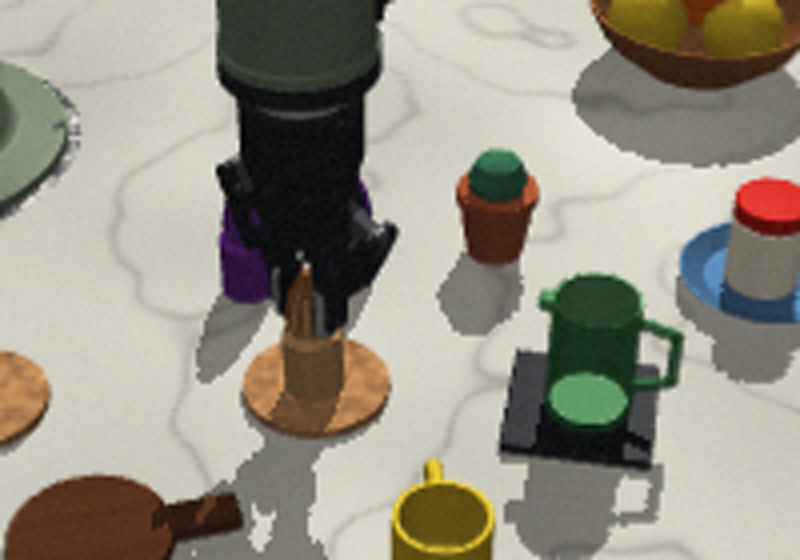

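```bash
python3 - <<'E'
from h import *
f=lambda p:np.round((pix('scene',p)-[230,120])*4,0)
for z in(.0268,.045,.052,.1,.103): print(z,f([.462,-.017,z]), f([.4764,-.017,z]))
print(readout.observe()['tool_rot'])
t=grab_frame('top'); cv2.imwrite('pics/a2.png',cv2.resize(t[150:270,250:390],(700,600),interpolation=cv2.INTER_CUBIC))
print((pix('top',[.462,-.017,.052])-[250,150])*5,(pix('top',[.462,-.017,.103])-[250,150])*5)
E
```

```text
0.0268 [311. 360.] [327. 369.]
0.045 [310. 339.] [327. 348.]
0.052 [310. 331.] [326. 340.]
0.1 [308. 273.] [325. 282.]
0.103 [307. 269.] [325. 278.]
[3.14101617e+00 6.48759349e-06 1.54705835e+00]
[344.83989713 287.93708787] [346.24420848 277.98027113]
```

View pics/a2.png

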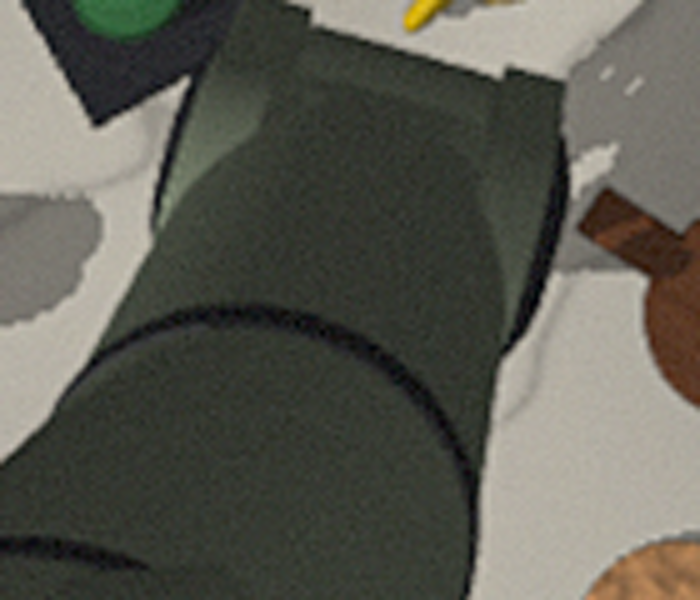

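The pads sit on the cone just above the shoulder, at crop (325,330), well above the nominal tip height. There is still no contact from above, so I'll open and step lower with force checks.

Call:
drive_tool(targets=[{"dx":0,"dy":0,"dz":0,"yaw":0,"fingers":0.25},{"dx":0,"dy":0,"dz":0,"yaw":0,"fingers":0.25},{"dx":0,"dy":0,"dz":0,"yaw":0,"fingers":0.25},{"dx":0,"dy":0,"dz":0.02,"yaw":0,"fingers":0.25},{"dx":0,"dy":0,"dz":0.02,"yaw":0,"fingers":0.25},{"dx":0,"dy":0,"dz":0,"yaw":0,"fingers":0.25}])

```text
clock: 7.25
position: [0.4616, -0.017, 0.0223]
tool_rot: [-3.141, 0.0, 1.547]
force: [-1.2, -0.6, -0.0]
grip_width: 0.0641
finger_force: 0.0
```

Call:
drive_tool(targets=[{"dx":0,"dy":0,"dz":0.02,"yaw":0,"fingers":0.25},{"dx":0,"dy":0,"dz":0.02,"yaw":0,"fingers":0.25},{"dx":0,"dy":0,"dz":0,"yaw":0,"fingers":0.25}])

```text
clock: 7.55
position: [0.4616, -0.017, 0.0183]
tool_rot: [-3.141, 0.0, 1.547]
force: [0.2, 0.1, 1.0]
grip_width: 0.0641
finger_force: 0.0
```

```bash
python3 - <<'E'
from h import *
s=grab_frame('scene')
cv2.imwrite('pics/a3.png',cv2.resize(s[160:240,260:360],(800,640-40),interpolation=cv2.INTER_CUBIC))
E
```

```text
(no output)
```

View pics/a3.png

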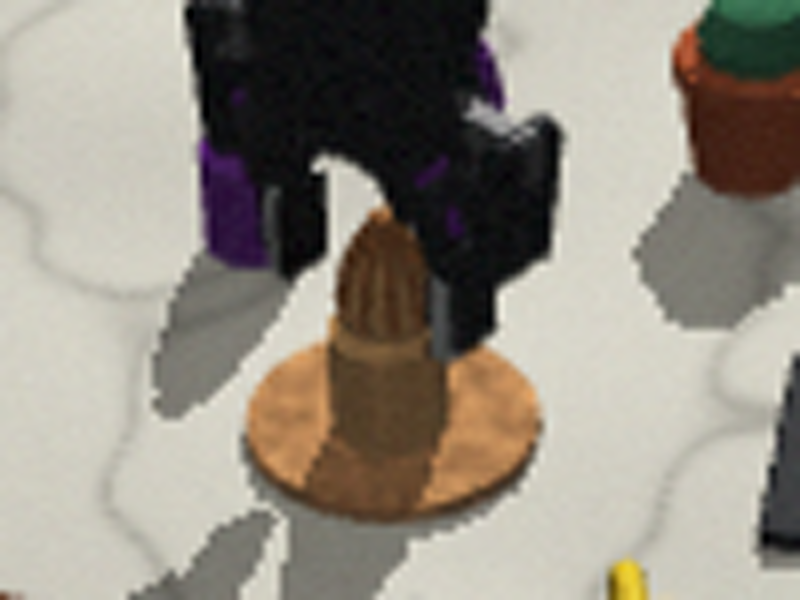

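The picture shows the pad bottoms, at crop (455,355), only at shoulder height. The palm arch at (350,155) is about 20 mm above the reamer tip at (385,210). The pads therefore sit about 25 mm higher than the nominal TCP, so I'll go 13 mm lower.

Call:
drive_tool(targets=[{"dx":0,"dy":0,"dz":0.04,"yaw":0,"fingers":0.25},{"dx":0,"dy":0,"dz":0.03,"yaw":0,"fingers":0.25},{"dx":0,"dy":0,"dz":0,"yaw":0,"fingers":0.25}])

```text
clock: 7.9
position: [0.4615, -0.017, 0.0112]
tool_rot: [-3.141, 0.0, 1.547]
force: [0.7, -0.8, 0.3]
grip_width: 0.0643
finger_force: 0.0
```

Call:
drive_tool(targets=[{"dx":0,"dy":0,"dz":0.03,"yaw":0,"fingers":0.25},{"dx":0,"dy":0,"dz":0.03,"yaw":0,"fingers":0.25},{"dx":0,"dy":0,"dz":0,"yaw":0,"fingers":0.25}])

```text
clock: 8.2
position: [0.4616, -0.017, 0.0052]
tool_rot: [-3.141, 0.0, 1.547]
force: [0.4, -0.5, -0.1]
grip_width: 0.0639
finger_force: 0.0
```

Call:
drive_tool(targets=[{"dx":0,"dy":0,"dz":0,"yaw":0,"fingers":0.5},{"dx":0,"dy":0,"dz":0,"yaw":0,"fingers":1},{"dx":0,"dy":0,"dz":0,"yaw":0,"fingers":1},{"dx":0,"dy":0,"dz":0,"yaw":0,"fingers":1},{"dx":0,"dy":0,"dz":0,"yaw":0,"fingers":1}])

```text
clock: 8.7
position: [0.4619, -0.017, 0.0059]
tool_rot: [3.141, -0.0, 1.547]
force: [-1.6, -0.7, 8.0]
grip_width: 0.038
finger_force: 34.2
```

```bash
python3 mv.py .451 -.209 .12
```

```text
clock 8.7 pos [ 0.4619 -0.017   0.0059] yaw 88.6 q7 0.3 w 0.038
shift now-yaw [-1.922 -0.063 -1.141] | turn 0.0 | shift after turn [-1.922 -0.063 -1.141]
```

Call:
drive_tool(targets=[{"dx":0,"dy":0,"dz":-0.05,"yaw":0,"fingers":1},{"dx":0,"dy":0,"dz":-0.1,"yaw":0,"fingers":1},{"dx":0,"dy":0,"dz":-0.1,"yaw":0,"fingers":1},{"dx":0,"dy":0,"dz":-0.1,"yaw":0,"fingers":1},{"dx":0,"dy":0,"dz":-0.05,"yaw":0,"fingers":1},{"dx":0,"dy":0,"dz":0,"yaw":0,"fingers":1}])

```text
clock: 9.3
position: [0.4623, -0.0168, 0.0465]
tool_rot: [3.14, -0.0, 1.547]
force: [-0.1, 1.1, -1.4]
grip_width: 0.0382
finger_force: 35.4
```

```bash
python3 - <<'E'
from h import *
s=grab_frame('scene')
cv2.imwrite('pics/a4.png',cv2.resize(s[150:240,260:360],(640,576),interpolation=cv2.INTER_CUBIC))
E
python3 mv.py .451 -.209 .12
```

```text
clock 9.3 pos [ 0.462  -0.0168  0.0459] yaw 88.7 q7 0.26 w 0.0382
shift now-yaw [-1.924 -0.065 -0.741] | turn 0.0 | shift after turn [-1.924 -0.065 -0.741]
```

View pics/a4.png

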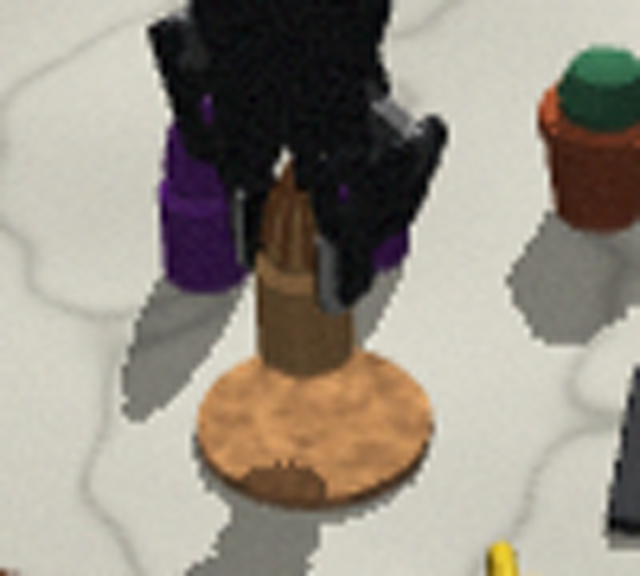

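The lift worked: the reamer hangs upright in the pads, with the handle at crop (305,320). Next it goes to the board.

Call:
drive_tool(targets=[{"dx":-0.1,"dy":-0.003,"dz":0,"yaw":0,"fingers":1},{"dx":-0.2,"dy":-0.007,"dz":0,"yaw":0,"fingers":1},{"dx":-0.25,"dy":-0.01,"dz":0,"yaw":0,"fingers":1},{"dx":-0.25,"dy":-0.01,"dz":0,"yaw":0,"fingers":1},{"dx":-0.25,"dy":-0.01,"dz":0,"yaw":0,"fingers":1},{"dx":-0.25,"dy":-0.01,"dz":0,"yaw":0,"fingers":1},{"dx":-0.25,"dy":-0.01,"dz":0,"yaw":0,"fingers":1},{"dx":-0.22,"dy":-0.005,"dz":0,"yaw":0,"fingers":1},{"dx":-0.11,"dy":0,"dz":0,"yaw":0,"fingers":1},{"dx":-0.04,"dy":0,"dz":0,"yaw":0,"fingers":1},{"dx":0,"dy":0,"dz":0,"yaw":0,"fingers":1},{"dx":0,"dy":0,"dz":0.1,"yaw":0,"fingers":1},{"dx":0,"dy":0,"dz":0.1,"yaw":0,"fingers":1},{"dx":0,"dy":0,"dz":0.08,"yaw":0,"fingers":1},{"dx":0,"dy":0,"dz":0.03,"yaw":0,"fingers":1},{"dx":0,"dy":0,"dz":0.02,"yaw":0,"fingers":1},{"dx":0,"dy":0,"dz":0,"yaw":0,"fingers":1}])

```text
clock: 11.05
position: [0.4507, -0.2088, 0.0124]
tool_rot: [-3.141, -0.0, 1.547]
force: [-0.6, 0.1, -0.1]
grip_width: 0.0382
finger_force: 35.4
```

Creeping down to contact.

Call:
drive_tool(targets=[{"dx":0,"dy":0,"dz":0.01,"yaw":0,"fingers":1},{"dx":0,"dy":0,"dz":0.01,"yaw":0,"fingers":1},{"dx":0,"dy":0,"dz":0,"yaw":0,"fingers":1}])

```text
clock: 11.35
position: [0.4508, -0.2088, 0.0107]
tool_rot: [3.141, 0.0, 1.547]
force: [0.1, 0.8, -0.5]
grip_width: 0.0381
finger_force: 35.4
```

Call:
drive_tool(targets=[{"dx":0,"dy":0,"dz":0.01,"yaw":0,"fingers":1},{"dx":0,"dy":0,"dz":0,"yaw":0,"fingers":1}])

```text
clock: 11.55
position: [0.4509, -0.2088, 0.01]
tool_rot: [3.141, -0.0, 1.547]
force: [-1.5, 0.8, 7.4]
grip_width: 0.0378
finger_force: 36.1
```

Call:
drive_tool(targets=[{"dx":0,"dy":0,"dz":0,"yaw":0,"fingers":0.45},{"dx":0,"dy":0,"dz":0,"yaw":0,"fingers":0.35},{"dx":0,"dy":0,"dz":0,"yaw":0,"fingers":0.1},{"dx":0,"dy":0,"dz":0,"yaw":0,"fingers":0},{"dx":0,"dy":0,"dz":-0.1,"yaw":0,"fingers":0},{"dx":0,"dy":0,"dz":-0.2,"yaw":0,"fingers":0},{"dx":0,"dy":0,"dz":-0.3,"yaw":0,"fingers":0},{"dx":0,"dy":0,"dz":-0.3,"yaw":0,"fingers":0},{"dx":0,"dy":0,"dz":-0.3,"yaw":0,"fingers":0},{"dx":0,"dy":0,"dz":-0.3,"yaw":0.04,"fingers":0},{"dx":0,"dy":0,"dz":-0.1,"yaw":0.09,"fingers":0},{"dx":0,"dy":0,"dz":0,"yaw":0.09,"fingers":0},{"dx":0,"dy":0,"dz":0,"yaw":0.09,"fingers":0},{"dx":0,"dy":0,"dz":0,"yaw":0.09,"fingers":0},{"dx":0,"dy":0,"dz":0,"yaw":0.09,"fingers":0},{"dx":0,"dy":0,"dz":0,"yaw":0.09,"fingers":0},{"dx":0,"dy":0,"dz":0,"yaw":0.09,"fingers":0},{"dx":0,"dy":0,"dz":0,"yaw":0.015,"fingers":0},{"dx":0,"dy":0,"dz":0,"yaw":0,"fingers":0}])

```text
clock: 13.45
position: [0.4507, -0.2086, 0.1699]
tool_rot: [3.142, -0.0, 0.474]
force: [0.2, -0.5, -0.4]
grip_width: 0.0847
finger_force: 0.0
```

```bash
python3 mv.py .6145 .082 .17 27
python3 - <<'E'
from h import *
s=grab_frame('scene');cv2.imwrite('pics/s5.png',s)
b=cv2.resize(s[190:280,220:350],None,fx=4,fy=4); cv2.imwrite('pics/s5c.png',b)
E
```

```text
clock 13.4 pos [ 0.4507 -0.2086  0.1699] yaw 27.2 q7 -0.38 w 0.0847
shift now-yaw [ 2.784e+00 -1.838e+00 -1.000e-03] | turn 0.002 | shift after turn [ 2.779e+00 -1.846e+00 -1.000e-03]
```

View pics/s5c.png

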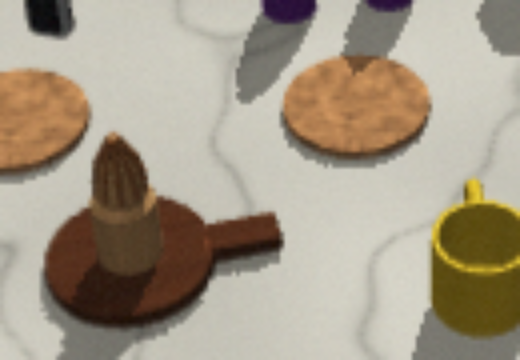

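The reamer stands on the board at crop (128,240). Moving over the pitcher.

Call:
drive_tool(targets=[{"dx":0.14,"dy":-0.09,"dz":0,"yaw":0,"fingers":0},{"dx":0.26,"dy":-0.17,"dz":0,"yaw":0,"fingers":0},{"dx":0.3,"dy":-0.2,"dz":0,"yaw":0,"fingers":0},{"dx":0.3,"dy":-0.2,"dz":0,"yaw":0,"fingers":0},{"dx":0.3,"dy":-0.2,"dz":0,"yaw":0,"fingers":0},{"dx":0.3,"dy":-0.2,"dz":0,"yaw":0,"fingers":0},{"dx":0.3,"dy":-0.2,"dz":0,"yaw":0,"fingers":0},{"dx":0.3,"dy":-0.2,"dz":0,"yaw":0,"fingers":0},{"dx":0.26,"dy":-0.17,"dz":0,"yaw":0,"fingers":0},{"dx":0.2,"dy":-0.13,"dz":0,"yaw":0,"fingers":0},{"dx":0.12,"dy":-0.08,"dz":0,"yaw":0,"fingers":0},{"dx":0,"dy":0,"dz":0,"yaw":0,"fingers":0},{"dx":0,"dy":0,"dz":0,"yaw":0,"fingers":0}])

```text
clock: 14.8
position: [0.6146, 0.0802, 0.1697]
tool_rot: [3.141, 0.0, 0.471]
force: [0.0, -0.4, -0.1]
grip_width: 0.0854
finger_force: 0.0
```

```bash
python3 mv.py .6145 .082 .013 27
python3 - <<'E'
from h import *
print(pix('scene',[.451,-.209,.012])-[220,190],pix('scene',[.451,-.209,.107])-[220,190])
E
```

```text
clock 14.8 pos [0.6146 0.0802 0.1697] yaw 27.0 q7 -0.92 w 0.0854
shift now-yaw [ 0.007 -0.016  1.567] | turn 0.0 | shift after turn [ 0.007 -0.016  1.567]
[32.3470935  62.48741636] [27.69730692 33.6032053 ]
```

Call:
drive_tool(targets=[{"dx":0.007,"dy":-0.016,"dz":0.1,"yaw":0,"fingers":0},{"dx":0,"dy":0,"dz":0.25,"yaw":0,"fingers":0},{"dx":0,"dy":0,"dz":0.25,"yaw":0,"fingers":0},{"dx":0,"dy":0,"dz":0.15,"yaw":0,"fingers":0},{"dx":0,"dy":0,"dz":0.1,"yaw":0,"fingers":0},{"dx":0,"dy":0,"dz":0.1,"yaw":0,"fingers":0},{"dx":0,"dy":0,"dz":0,"yaw":0,"fingers":0}])

```text
clock: 15.5
position: [0.6145, 0.0829, 0.0738]
tool_rot: [-3.141, 0.001, 0.471]
force: [-0.7, -0.8, -0.2]
grip_width: 0.0855
finger_force: 0.0
```

Call:
drive_tool(targets=[{"dx":0,"dy":0,"dz":0.1,"yaw":0,"fingers":0},{"dx":0,"dy":0,"dz":0.15,"yaw":0,"fingers":0},{"dx":0,"dy":0,"dz":0.15,"yaw":0,"fingers":0},{"dx":0,"dy":0,"dz":0.14,"yaw":0,"fingers":0},{"dx":0,"dy":0,"dz":0.07,"yaw":0,"fingers":0},{"dx":0,"dy":0,"dz":0,"yaw":0,"fingers":0},{"dx":0,"dy":0,"dz":0,"yaw":0,"fingers":0.2},{"dx":0,"dy":0,"dz":0,"yaw":0,"fingers":0.4},{"dx":0,"dy":0,"dz":0,"yaw":0,"fingers":0.7},{"dx":0,"dy":0,"dz":0,"yaw":0,"fingers":1},{"dx":0,"dy":0,"dz":0,"yaw":0,"fingers":1},{"dx":0,"dy":0,"dz":0,"yaw":0,"fingers":1}])

```text
clock: 16.7
position: [0.6152, 0.0831, 0.0142]
tool_rot: [3.141, -0.001, 0.471]
force: [-1.5, -0.1, 7.0]
grip_width: 0.0562
finger_force: 37.4
```

```bash
python3 mv.py .4615 -.0125 .06 27
```

```text
clock 16.7 pos [0.6152 0.0831 0.0142] yaw 27.0 q7 -0.81 w 0.0562
shift now-yaw [-1.804  0.155 -0.458] | turn -0.0 | shift after turn [-1.804  0.154 -0.458]
```

The 56.2 mm width carries the same −2 mm bias as the reamer, so the grip is full. Lifting and carrying the pitcher to the trivet.

Call:
drive_tool(targets=[{"dx":0,"dy":0,"dz":-0.04,"yaw":0,"fingers":1},{"dx":0,"dy":0,"dz":-0.1,"yaw":0,"fingers":1},{"dx":0,"dy":0,"dz":-0.15,"yaw":0,"fingers":1},{"dx":0,"dy":0,"dz":-0.1,"yaw":0,"fingers":1},{"dx":-0.08,"dy":0.005,"dz":-0.04,"yaw":0,"fingers":1},{"dx":-0.17,"dy":0.015,"dz":0,"yaw":0,"fingers":1},{"dx":-0.22,"dy":0.02,"dz":0,"yaw":0,"fingers":1},{"dx":-0.22,"dy":0.02,"dz":0,"yaw":0,"fingers":1},{"dx":-0.22,"dy":0.02,"dz":0,"yaw":0,"fingers":1},{"dx":-0.22,"dy":0.02,"dz":0,"yaw":0,"fingers":1},{"dx":-0.22,"dy":0.02,"dz":0,"yaw":0,"fingers":1},{"dx":-0.22,"dy":0.02,"dz":0,"yaw":0,"fingers":1},{"dx":-0.15,"dy":0.01,"dz":0,"yaw":0,"fingers":1},{"dx":-0.08,"dy":0.005,"dz":0,"yaw":0,"fingers":1},{"dx":0,"dy":0,"dz":0,"yaw":0,"fingers":1},{"dx":0,"dy":0,"dz":0,"yaw":0,"fingers":1}])

```text
clock: 18.3
position: [0.4621, -0.0121, 0.0568]
tool_rot: [3.141, -0.001, 0.471]
force: [0.5, 0.2, -1.8]
grip_width: 0.056
finger_force: 37.8
```

```bash
python3 mv.py .4615 -.0125 .017 27
python3 - <<'E'
from h import *
s=grab_frame('scene')
cv2.imwrite('pics/a6.png',cv2.resize(s[140:250,255:395],(700,550),interpolation=cv2.INTER_CUBIC))
E
```

```text
clock 18.3 pos [ 0.4621 -0.0121  0.0568] yaw 27.0 q7 -0.63 w 0.056
shift now-yaw [-0.007  0.001  0.398] | turn 0.0 | shift after turn [-0.007  0.001  0.398]
```

View pics/a6.png

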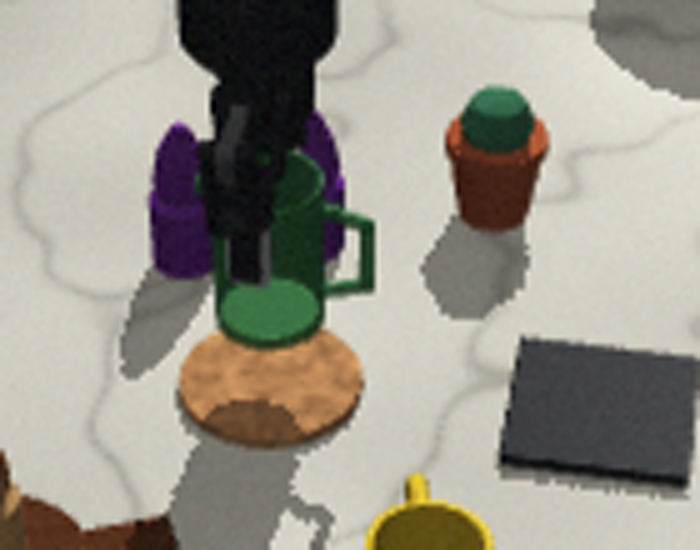

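The pitcher is held upright over the trivet, its floor at crop (272,310) above the trivet at (272,385). Lowering.

Call:
drive_tool(targets=[{"dx":-0.007,"dy":0,"dz":0.08,"yaw":0,"fingers":1},{"dx":0,"dy":0,"dz":0.12,"yaw":0,"fingers":1},{"dx":0,"dy":0,"dz":0.1,"yaw":0,"fingers":1},{"dx":0,"dy":0,"dz":0.06,"yaw":0,"fingers":1},{"dx":0,"dy":0,"dz":0.03,"yaw":0,"fingers":1},{"dx":0,"dy":0,"dz":0.02,"yaw":0,"fingers":1},{"dx":0,"dy":0,"dz":0.01,"yaw":0,"fingers":1},{"dx":0,"dy":0,"dz":0,"yaw":0,"fingers":1}])

```text
clock: 19.15
position: [0.461, -0.0127, 0.0147]
tool_rot: [3.141, -0.0, 0.471]
force: [-0.0, -0.0, -2.7]
grip_width: 0.0565
finger_force: 37.8
```

Call:
drive_tool(targets=[{"dx":0,"dy":0,"dz":0.01,"yaw":0,"fingers":1},{"dx":0,"dy":0,"dz":0,"yaw":0,"fingers":1}])

```text
clock: 19.35
position: [0.461, -0.0126, 0.0141]
tool_rot: [-3.141, -0.001, 0.471]
force: [-3.1, 1.5, 9.8]
grip_width: 0.0565
finger_force: 38.5
```

Call:
drive_tool(targets=[{"dx":0,"dy":0,"dz":0,"yaw":0,"fingers":0.28},{"dx":0,"dy":0,"dz":0,"yaw":0,"fingers":0.2},{"dx":0,"dy":0,"dz":0,"yaw":0,"fingers":0},{"dx":0,"dy":0,"dz":0,"yaw":0,"fingers":0},{"dx":0,"dy":0,"dz":-0.05,"yaw":0,"fingers":0},{"dx":0,"dy":0,"dz":-0.15,"yaw":0,"fingers":0},{"dx":0,"dy":0,"dz":-0.3,"yaw":0,"fingers":0},{"dx":0,"dy":0,"dz":-0.35,"yaw":0,"fingers":0},{"dx":0,"dy":0,"dz":-0.35,"yaw":0,"fingers":0},{"dx":0,"dy":0,"dz":-0.3,"yaw":0,"fingers":0},{"dx":0,"dy":0,"dz":-0.1,"yaw":0,"fingers":0},{"dx":0,"dy":0,"dz":0,"yaw":0,"fingers":0}])

```text
clock: 20.55
position: [0.4614, -0.0124, 0.1746]
tool_rot: [3.142, -0.002, 0.472]
force: [0.8, 0.8, -0.8]
grip_width: 0.0852
finger_force: 0.0
```

```bash
python3 mv.py .6335 .2775 .17
```

```text
clock 20.6 pos [ 0.4614 -0.0124  0.1746] yaw 27.0 q7 -0.81 w 0.0852
shift now-yaw [ 2.85  -1.8    0.046] | turn 0.0 | shift after turn [ 2.85  -1.8    0.046]
```

Call:
drive_tool(targets=[{"dx":0.14,"dy":-0.09,"dz":0,"yaw":0,"fingers":0},{"dx":0.26,"dy":-0.16,"dz":0,"yaw":0,"fingers":0},{"dx":0.3,"dy":-0.19,"dz":0,"yaw":0,"fingers":0},{"dx":0.3,"dy":-0.19,"dz":0,"yaw":0,"fingers":0},{"dx":0.3,"dy":-0.19,"dz":0,"yaw":0,"fingers":0},{"dx":0.3,"dy":-0.19,"dz":0,"yaw":0,"fingers":0},{"dx":0.3,"dy":-0.19,"dz":0,"yaw":0,"fingers":0},{"dx":0.3,"dy":-0.19,"dz":0,"yaw":0,"fingers":0},{"dx":0.3,"dy":-0.19,"dz":0,"yaw":0,"fingers":0},{"dx":0.22,"dy":-0.14,"dz":0,"yaw":0,"fingers":0},{"dx":0.13,"dy":-0.08,"dz":0,"yaw":0,"fingers":0},{"dx":0,"dy":0,"dz":0.3,"yaw":0,"fingers":0},{"dx":0,"dy":0,"dz":0.3,"yaw":0,"fingers":0},{"dx":0,"dy":0,"dz":0.2,"yaw":0,"fingers":0},{"dx":0,"dy":0,"dz":0,"yaw":0,"fingers":0},{"dx":0,"dy":0,"dz":0,"yaw":0,"fingers":0}])

```text
clock: 22.15
position: [0.6328, 0.2771, 0.0927]
tool_rot: [-3.142, 0.002, 0.471]
force: [0.0, -0.5, 1.6]
grip_width: 0.0855
finger_force: 0.0
```

```bash
python3 mv.py .6335 .2775 .002
python3 - <<'E'
from h import *
t=grab_frame('top'); cv2.imwrite('pics/t7.png',t)
def circ(lo,hi,near,z,opn,hsel=None):
    im=cv2.resize(t,None,fx=4,fy=4,interpolation=cv2.INTER_CUBIC)
    m=cv2.inRange(cv2.cvtColor(im,cv2.COLOR_BGR2HSV),lo,hi); m=cv2.morphologyEx(m,3,np.ones((9,9)))
    m=cv2.morphologyEx(m,2,cv2.getStructuringElement(2,(opn,opn)))
    c=min(cv2.findContours(m,0,1)[0],key=lambda c:np.hypot(*(np.array(cv2.minEnclosingCircle(c)[0])/4-near)))
    h=cv2.convexHull(c)[:,0]/4-.375
    w=(np.array([onz('top',*p,z) for p in h])*1000).astype(np.float32); print(np.round(cv2.fitEllipse(w),1) if 0 else [np.round(v,1) for v in cv2.fitEllipse(w)], np.round(cv2.minEnclosingCircle(w)[0],1))
circ((55,80,25),(90,255,255),(317,208),.096,41)
circ((0,45,60),(20,230,240),(317,210),.008,5)
E
```

```text
clock 22.1 pos [0.6328 0.2771 0.0927] yaw 27.0 q7 -1.17 w 0.0855
shift now-yaw [ 0.007 -0.     0.907] | turn 0.0 | shift after turn [ 0.007 -0.     0.907]
[array([459.4, -12.6]), array([54.5, 60.1]), np.float64(91.0)] [459.1 -12.6]
[array([461.2, -12.6]), array([100.5, 101. ]), np.float64(50.6)] [461.4 -12.5]
```

The pitcher is centred on the trivet within about 2 mm. Now the jar.

Call:
drive_tool(targets=[{"dx":0.005,"dy":0,"dz":0.15,"yaw":0,"fingers":0},{"dx":0,"dy":0,"dz":0.2,"yaw":0,"fingers":0},{"dx":0,"dy":0,"dz":0.2,"yaw":0,"fingers":0},{"dx":0,"dy":0,"dz":0.2,"yaw":0,"fingers":0},{"dx":0,"dy":0,"dz":0.1,"yaw":0,"fingers":0},{"dx":0,"dy":0,"dz":0.05,"yaw":0,"fingers":0},{"dx":0,"dy":0,"dz":0,"yaw":0,"fingers":0},{"dx":0,"dy":0,"dz":0,"yaw":0,"fingers":0.2},{"dx":0,"dy":0,"dz":0,"yaw":0,"fingers":0.4},{"dx":0,"dy":0,"dz":0,"yaw":0,"fingers":0.7},{"dx":0,"dy":0,"dz":0,"yaw":0,"fingers":1},{"dx":0,"dy":0,"dz":0,"yaw":0,"fingers":1},{"dx":0,"dy":0,"dz":0,"yaw":0,"fingers":1}])

```text
clock: 23.5
position: [0.6341, 0.2775, 0.0046]
tool_rot: [-3.142, -0.001, 0.471]
force: [-0.9, 0.6, 5.0]
grip_width: 0.054
finger_force: 35.8
```

```bash
python3 mv.py .613 .082 .05
```

```text
clock 23.5 pos [0.6341 0.2775 0.0046] yaw 27.0 q7 -1.12 w 0.054
shift now-yaw [-1.076  1.646 -0.454] | turn 0.0 | shift after turn [-1.076  1.646 -0.454]
```

Call:
drive_tool(targets=[{"dx":0,"dy":0,"dz":-0.04,"yaw":0,"fingers":1},{"dx":0,"dy":0,"dz":-0.1,"yaw":0,"fingers":1},{"dx":0,"dy":0,"dz":-0.15,"yaw":0,"fingers":1},{"dx":0,"dy":0,"dz":-0.15,"yaw":0,"fingers":1},{"dx":0,"dy":0,"dz":-0.06,"yaw":0,"fingers":1},{"dx":-0.05,"dy":0.08,"dz":0,"yaw":0,"fingers":1},{"dx":-0.1,"dy":0.15,"dz":0,"yaw":0,"fingers":1},{"dx":-0.13,"dy":0.2,"dz":0,"yaw":0,"fingers":1},{"dx":-0.13,"dy":0.2,"dz":0,"yaw":0,"fingers":1},{"dx":-0.13,"dy":0.2,"dz":0,"yaw":0,"fingers":1},{"dx":-0.13,"dy":0.2,"dz":0,"yaw":0,"fingers":1},{"dx":-0.13,"dy":0.2,"dz":0,"yaw":0,"fingers":1},{"dx":-0.13,"dy":0.2,"dz":0,"yaw":0,"fingers":1},{"dx":-0.1,"dy":0.15,"dz":0,"yaw":0,"fingers":1},{"dx":-0.04,"dy":0.06,"dz":0,"yaw":0,"fingers":1},{"dx":0,"dy":0,"dz":0,"yaw":0,"fingers":1},{"dx":0,"dy":0,"dz":0,"yaw":0,"fingers":1}])

```text
clock: 25.2
position: [0.6126, 0.0835, 0.0534]
tool_rot: [-3.141, -0.0, 0.472]
force: [0.6, -0.7, -2.5]
grip_width: 0.054
finger_force: 37.4
```

```bash
python3 mv.py .613 .082 .009
python3 - <<'E'
from h import *
t=cv2.imread('pics/t7.png'); im=cv2.resize(t,None,fx=4,fy=4,interpolation=cv2.INTER_CUBIC)
m=cv2.inRange(cv2.cvtColor(im,cv2.COLOR_BGR2HSV),(0,0,0),(180,110,75)); k=np.zeros_like(m);k[440:740,980:1230]=255;m&=k
m=cv2.morphologyEx(m,2,np.ones((9,9)))
c=max(cv2.findContours(m,0,1)[0],key=cv2.contourArea)
w=(np.array([onz('top',*p,.008) for p in cv2.convexHull(c)[:,0]/4-.375])*1000).astype(np.float32)
print(cv2.minAreaRect(w))
s=grab_frame('scene'); cv2.imwrite('pics/a8.png',cv2.resize(s[130:260,300:460],(640,520),interpolation=cv2.INTER_CUBIC))
E
```

```text
clock 25.2 pos [0.6126 0.0835 0.0534] yaw 27.0 q7 -0.84 w 0.054
shift now-yaw [-0.004  0.015  0.444] | turn 0.0 | shift after turn [-0.004  0.015  0.444]
((611.5264282226562, 80.8055419921875), (97.51233673095703, 97.9591293334961), 28.87795066833496)
```

View pics/a8.png

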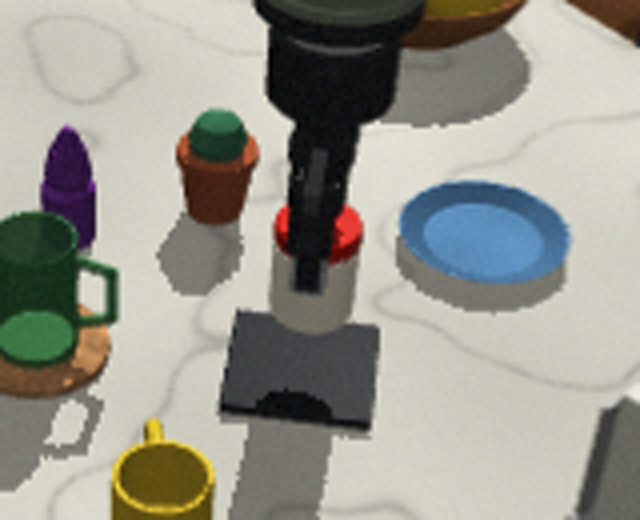

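The jar is upright over the slate. Small correction, then down.

Call:
drive_tool(targets=[{"dx":-0.017,"dy":0.019,"dz":0.08,"yaw":0,"fingers":1},{"dx":0,"dy":0,"dz":0.12,"yaw":0,"fingers":1},{"dx":0,"dy":0,"dz":0.12,"yaw":0,"fingers":1},{"dx":0,"dy":0,"dz":0.08,"yaw":0,"fingers":1},{"dx":0,"dy":0,"dz":0.03,"yaw":0,"fingers":1},{"dx":0,"dy":0,"dz":0.02,"yaw":0,"fingers":1},{"dx":0,"dy":0,"dz":0,"yaw":0,"fingers":1}])

```text
clock: 25.95
position: [0.612, 0.08, 0.0086]
tool_rot: [3.142, 0.0, 0.471]
force: [-0.2, -0.2, -2.2]
grip_width: 0.0538
finger_force: 37.4
```

Call:
drive_tool(targets=[{"dx":0,"dy":0,"dz":0.01,"yaw":0,"fingers":1},{"dx":0,"dy":0,"dz":0,"yaw":0,"fingers":1}])

```text
clock: 26.15
position: [0.6121, 0.0802, 0.0078]
tool_rot: [3.142, -0.0, 0.471]
force: [1.0, 0.1, -2.5]
grip_width: 0.054
finger_force: 37.4
```

Call:
drive_tool(targets=[{"dx":0,"dy":0,"dz":0.01,"yaw":0,"fingers":1},{"dx":0,"dy":0,"dz":0,"yaw":0,"fingers":1}])

```text
clock: 26.35
position: [0.6121, 0.0801, 0.0067]
tool_rot: [3.142, -0.0, 0.471]
force: [-0.6, -0.2, -0.8]
grip_width: 0.0539
finger_force: 37.5
```

Call:
drive_tool(targets=[{"dx":0,"dy":0,"dz":0.007,"yaw":0,"fingers":1},{"dx":0,"dy":0,"dz":0,"yaw":0,"fingers":1}])

```text
clock: 26.55
position: [0.6124, 0.0803, 0.0066]
tool_rot: [-3.141, -0.001, 0.471]
force: [-2.5, 1.0, 9.2]
grip_width: 0.0542
finger_force: 38.1
```

Call:
drive_tool(targets=[{"dx":0,"dy":0,"dz":0,"yaw":0,"fingers":0.28},{"dx":0,"dy":0,"dz":0,"yaw":0,"fingers":0.2},{"dx":0,"dy":0,"dz":0,"yaw":0,"fingers":0},{"dx":0,"dy":0,"dz":0,"yaw":0,"fingers":0},{"dx":0,"dy":0,"dz":-0.05,"yaw":0,"fingers":0},{"dx":0,"dy":0,"dz":-0.15,"yaw":0,"fingers":0},{"dx":0,"dy":0,"dz":-0.3,"yaw":0,"fingers":0},{"dx":0,"dy":0,"dz":-0.35,"yaw":0,"fingers":0},{"dx":0,"dy":0,"dz":-0.35,"yaw":0,"fingers":0},{"dx":0,"dy":0,"dz":-0.3,"yaw":0,"fingers":0},{"dx":0,"dy":0,"dz":-0.1,"yaw":0,"fingers":0},{"dx":0,"dy":0,"dz":0,"yaw":0,"fingers":0}])

```text
clock: 27.75
position: [0.6126, 0.0803, 0.1679]
tool_rot: [3.141, -0.003, 0.471]
force: [0.5, 0.2, -0.0]
grip_width: 0.0858
finger_force: 0.0
```

```bash
python3 mv.py .451 -.209 .17
```

```text
clock 27.8 pos [0.6126 0.0803 0.1679] yaw 27.0 q7 -0.91 w 0.0858
shift now-yaw [-2.753  1.844 -0.021] | turn 0.0 | shift after turn [-2.753  1.844 -0.021]
```

Call:
drive_tool(targets=[{"dx":-0.14,"dy":0.09,"dz":0,"yaw":0,"fingers":0},{"dx":-0.26,"dy":0.174,"dz":0,"yaw":0,"fingers":0},{"dx":-0.3,"dy":0.2,"dz":0,"yaw":0,"fingers":0},{"dx":-0.3,"dy":0.2,"dz":0,"yaw":0,"fingers":0},{"dx":-0.3,"dy":0.2,"dz":0,"yaw":0,"fingers":0},{"dx":-0.3,"dy":0.2,"dz":0,"yaw":0,"fingers":0},{"dx":-0.3,"dy":0.2,"dz":0,"yaw":0,"fingers":0},{"dx":-0.3,"dy":0.2,"dz":0,"yaw":0,"fingers":0},{"dx":-0.25,"dy":0.17,"dz":0,"yaw":0,"fingers":0},{"dx":-0.19,"dy":0.13,"dz":0,"yaw":0,"fingers":0},{"dx":-0.11,"dy":0.08,"dz":0,"yaw":0,"fingers":0},{"dx":0,"dy":0,"dz":0,"yaw":0,"fingers":0},{"dx":0,"dy":0,"dz":0,"yaw":0,"fingers":0}])

```text
clock: 29.05
position: [0.4506, -0.2085, 0.1655]
tool_rot: [-3.141, 0.0, 0.471]
force: [-0.6, 0.5, -0.1]
grip_width: 0.0854
finger_force: 0.0
```

```bash
python3 mv.py .451 -.209 .010
python3 - <<'E'
from h import *
t=cv2.imread('pics/t7.png'); s=grab_frame('scene'); cv2.imwrite('pics/s9.png',s)
# jar on slate, from the scene view
im=cv2.resize(s,None,fx=4,fy=4,interpolation=cv2.INTER_CUBIC)
m=cv2.inRange(cv2.cvtColor(im,cv2.COLOR_BGR2HSV),(0,190,90),(4,255,255))
for c in cv2.findContours(m,0,1)[0]:
    if cv2.contourArea(c)>1500:
        w=(np.array([onz('scene',*p,.078) for p in cv2.convexHull(c)[:,0]/4-.375])*1000).astype(np.float32); print(cv2.minEnclosingCircle(w))
E
```

```text
clock 29.1 pos [ 0.4506 -0.2085  0.1655] yaw 27.0 q7 -0.38 w 0.0854
shift now-yaw [1.000e-03 6.000e-03 1.555e+00] | turn 0.0 | shift after turn [1.000e-03 6.000e-03 1.555e+00]
((614.5219116210938, 76.25703430175781), 27.193010330200195)
```

Call:
drive_tool(targets=[{"dx":0,"dy":0,"dz":0.15,"yaw":0,"fingers":0},{"dx":0,"dy":0,"dz":0.3,"yaw":0,"fingers":0},{"dx":0,"dy":0,"dz":0.3,"yaw":0,"fingers":0},{"dx":0,"dy":0,"dz":0.25,"yaw":0,"fingers":0},{"dx":0,"dy":0,"dz":0.2,"yaw":0,"fingers":0},{"dx":0,"dy":0,"dz":0.15,"yaw":0,"fingers":0},{"dx":0,"dy":0,"dz":0.1,"yaw":0,"fingers":0},{"dx":0,"dy":0,"dz":0.08,"yaw":0,"fingers":0},{"dx":0,"dy":0,"dz":0.03,"yaw":0,"fingers":0},{"dx":0,"dy":0,"dz":0,"yaw":0,"fingers":0}])

```text
clock: 30.1
position: [0.4508, -0.2089, 0.0099]
tool_rot: [-3.142, -0.0, 0.471]
force: [0.1, -0.2, -0.5]
grip_width: 0.0856
finger_force: 0.0
```

Call:
drive_tool(targets=[{"dx":0,"dy":0,"dz":0,"yaw":0,"fingers":0.3},{"dx":0,"dy":0,"dz":0,"yaw":0,"fingers":0.45},{"dx":0,"dy":0,"dz":0,"yaw":0,"fingers":0.7},{"dx":0,"dy":0,"dz":0,"yaw":0,"fingers":1},{"dx":0,"dy":0,"dz":0,"yaw":0,"fingers":1},{"dx":0,"dy":0,"dz":0,"yaw":0,"fingers":1},{"dx":0,"dy":0,"dz":0,"yaw":0,"fingers":1}])

```text
clock: 30.8
position: [0.4509, -0.2091, 0.0105]
tool_rot: [3.141, -0.001, 0.471]
force: [-2.7, 3.0, 11.8]
grip_width: 0.038
finger_force: 33.7
```

```bash
python3 mv.py .6361 .2795 .14
```

```text
clock 30.8 pos [ 0.4509 -0.2091  0.0105] yaw 27.0 q7 -0.18 w 0.038
shift now-yaw [ 3.867 -3.513 -1.295] | turn 0.0 | shift after turn [ 3.867 -3.513 -1.295]
```

Call:
drive_tool(targets=[{"dx":0,"dy":0,"dz":-0.04,"yaw":0,"fingers":1},{"dx":0,"dy":0,"dz":-0.1,"yaw":0,"fingers":1},{"dx":0,"dy":0,"dz":-0.2,"yaw":0,"fingers":1},{"dx":0,"dy":0,"dz":-0.25,"yaw":0,"fingers":1},{"dx":0,"dy":0,"dz":-0.25,"yaw":0,"fingers":1},{"dx":0,"dy":0,"dz":-0.25,"yaw":0,"fingers":1},{"dx":0,"dy":0,"dz":-0.2,"yaw":0,"fingers":1},{"dx":0,"dy":0,"dz":-0.11,"yaw":0,"fingers":1},{"dx":0,"dy":0,"dz":0,"yaw":0,"fingers":1}])

```text
clock: 31.7
position: [0.4512, -0.2091, 0.1511]
tool_rot: [3.141, -0.002, 0.471]
force: [0.7, -0.0, -2.2]
grip_width: 0.0377
finger_force: 35.3
```

Call:
drive_tool(targets=[{"dx":0.1,"dy":-0.09,"dz":0,"yaw":0,"fingers":1},{"dx":0.19,"dy":-0.173,"dz":0,"yaw":0,"fingers":1},{"dx":0.24,"dy":-0.22,"dz":0,"yaw":0,"fingers":1},{"dx":0.24,"dy":-0.22,"dz":0,"yaw":0,"fingers":1},{"dx":0.24,"dy":-0.22,"dz":0,"yaw":0,"fingers":1},{"dx":0.24,"dy":-0.22,"dz":0,"yaw":0,"fingers":1},{"dx":0.24,"dy":-0.22,"dz":0,"yaw":0,"fingers":1},{"dx":0.24,"dy":-0.22,"dz":0,"yaw":0,"fingers":1},{"dx":0.24,"dy":-0.22,"dz":0,"yaw":0,"fingers":1},{"dx":0.24,"dy":-0.22,"dz":0,"yaw":0,"fingers":1},{"dx":0.24,"dy":-0.22,"dz":0,"yaw":0,"fingers":1},{"dx":0.24,"dy":-0.22,"dz":0,"yaw":0,"fingers":1},{"dx":0.24,"dy":-0.22,"dz":0,"yaw":0,"fingers":1},{"dx":0.24,"dy":-0.22,"dz":0,"yaw":0,"fingers":1},{"dx":0.24,"dy":-0.22,"dz":0,"yaw":0,"fingers":1},{"dx":0.24,"dy":-0.22,"dz":0,"yaw":0,"fingers":1},{"dx":0.13,"dy":-0.11,"dz":0,"yaw":0,"fingers":1},{"dx":0.06,"dy":-0.05,"dz":0,"yaw":0,"fingers":1},{"dx":0,"dy":0,"dz":0,"yaw":0,"fingers":1},{"dx":0,"dy":0,"dz":0,"yaw":0,"fingers":1}])

```text
clock: 33.7
position: [0.6334, 0.2763, 0.1494]
tool_rot: [3.141, 0.001, 0.47]
force: [-0.8, -0.6, -0.9]
grip_width: 0.0374
finger_force: 35.3
```

```bash
python3 mv.py .6361 .2795 .006
```

```text
clock 33.7 pos [0.6334 0.2763 0.1494] yaw 26.9 q7 -1.19 w 0.0374
shift now-yaw [ 0.038 -0.017  1.434] | turn 0.0 | shift after turn [ 0.038 -0.017  1.434]
```

Call:
drive_tool(targets=[{"dx":0.038,"dy":-0.017,"dz":0.1,"yaw":0,"fingers":1},{"dx":0,"dy":0,"dz":0.2,"yaw":0,"fingers":1},{"dx":0,"dy":0,"dz":0.25,"yaw":0,"fingers":1},{"dx":0,"dy":0,"dz":0.25,"yaw":0,"fingers":1},{"dx":0,"dy":0,"dz":0.2,"yaw":0,"fingers":1},{"dx":0,"dy":0,"dz":0.15,"yaw":0,"fingers":1},{"dx":0,"dy":0,"dz":0.1,"yaw":0,"fingers":1},{"dx":0,"dy":0,"dz":0.08,"yaw":0,"fingers":1},{"dx":0,"dy":0,"dz":0.04,"yaw":0,"fingers":1},{"dx":0,"dy":0,"dz":0.03,"yaw":0,"fingers":1},{"dx":0,"dy":0,"dz":0,"yaw":0,"fingers":1}])

```text
clock: 34.8
position: [0.6365, 0.2807, 0.01]
tool_rot: [-3.142, -0.0, 0.471]
force: [-0.1, 0.1, -0.7]
grip_width: 0.0378
finger_force: 35.3
```

```bash
python3 mv.py .6361 .2795 .005
```

```text
clock 34.8 pos [0.6365 0.2807 0.01  ] yaw 27.0 q7 -1.13 w 0.0378
shift now-yaw [-0.009  0.009  0.05 ] | turn 0.0 | shift after turn [-0.009  0.009  0.05 ]
```

Call:
drive_tool(targets=[{"dx":-0.009,"dy":0.009,"dz":0.01,"yaw":0,"fingers":1},{"dx":0,"dy":0,"dz":0.01,"yaw":0,"fingers":1},{"dx":0,"dy":0,"dz":0.01,"yaw":0,"fingers":1},{"dx":0,"dy":0,"dz":0.01,"yaw":0,"fingers":1},{"dx":0,"dy":0,"dz":0,"yaw":0,"fingers":1}])

```text
clock: 35.3
position: [0.636, 0.2794, 0.0058]
tool_rot: [-3.142, 0.0, 0.471]
force: [0.8, 0.1, -0.7]
grip_width: 0.038
finger_force: 35.3
```

Call:
drive_tool(targets=[{"dx":0,"dy":0,"dz":0.01,"yaw":0,"fingers":1},{"dx":0,"dy":0,"dz":0,"yaw":0,"fingers":1}])

```text
clock: 35.5
position: [0.636, 0.2794, 0.0047]
tool_rot: [3.142, 0.0, 0.471]
force: [-0.5, -0.5, -1.1]
grip_width: 0.038
finger_force: 35.3
```

Call:
drive_tool(targets=[{"dx":0,"dy":0,"dz":0.007,"yaw":0,"fingers":1},{"dx":0,"dy":0,"dz":0,"yaw":0,"fingers":1}])

```text
clock: 35.7
position: [0.6362, 0.2795, 0.0047]
tool_rot: [-3.141, -0.0, 0.471]
force: [-1.9, -0.2, 6.1]
grip_width: 0.0378
finger_force: 35.9
```

Call:
drive_tool(targets=[{"dx":0,"dy":0,"dz":0,"yaw":0,"fingers":0.45},{"dx":0,"dy":0,"dz":0,"yaw":0,"fingers":0.35},{"dx":0,"dy":0,"dz":0,"yaw":0,"fingers":0.1},{"dx":0,"dy":0,"dz":0,"yaw":0,"fingers":0},{"dx":0,"dy":0,"dz":-0.1,"yaw":0,"fingers":0},{"dx":0,"dy":0,"dz":-0.2,"yaw":0,"fingers":0},{"dx":0,"dy":0,"dz":-0.35,"yaw":0,"fingers":0},{"dx":0,"dy":0,"dz":-0.35,"yaw":0,"fingers":0},{"dx":0,"dy":0,"dz":-0.35,"yaw":0,"fingers":0},{"dx":0,"dy":0,"dz":-0.2,"yaw":0,"fingers":0},{"dx":0,"dy":0,"dz":-0.1,"yaw":0,"fingers":0},{"dx":0,"dy":0,"dz":0,"yaw":0,"fingers":0}])

```text
clock: 36.9
position: [0.6365, 0.2796, 0.1705]
tool_rot: [-3.141, -0.002, 0.471]
force: [-0.7, -1.0, -0.4]
grip_width: 0.0854
finger_force: 0.0
```

```bash
python3 mv.py .6067 -.277 .17
```

```text
clock 36.9 pos [0.6365 0.2796 0.1705] yaw 27.0 q7 -1.21 w 0.0854
shift now-yaw [-2.791  4.824  0.005] | turn 0.0 | shift after turn [-2.791  4.824  0.005]
```

Call:
drive_tool(targets=[{"dx":-0.08,"dy":0.138,"dz":0,"yaw":0,"fingers":0},{"dx":-0.14,"dy":0.242,"dz":0,"yaw":0,"fingers":0},{"dx":-0.18,"dy":0.311,"dz":0,"yaw":0,"fingers":0},{"dx":-0.18,"dy":0.311,"dz":0,"yaw":0,"fingers":0},{"dx":-0.18,"dy":0.311,"dz":0,"yaw":0,"fingers":0},{"dx":-0.18,"dy":0.311,"dz":0,"yaw":0,"fingers":0},{"dx":-0.18,"dy":0.311,"dz":0,"yaw":0,"fingers":0},{"dx":-0.18,"dy":0.311,"dz":0,"yaw":0,"fingers":0},{"dx":-0.18,"dy":0.311,"dz":0,"yaw":0,"fingers":0},{"dx":-0.18,"dy":0.311,"dz":0,"yaw":0,"fingers":0.2},{"dx":-0.18,"dy":0.311,"dz":0,"yaw":0,"fingers":0.4},{"dx":-0.18,"dy":0.311,"dz":0,"yaw":0,"fingers":0.45},{"dx":-0.18,"dy":0.311,"dz":0,"yaw":0,"fingers":0.45},{"dx":-0.18,"dy":0.311,"dz":0,"yaw":0,"fingers":0.45},{"dx":-0.18,"dy":0.311,"dz":0,"yaw":0,"fingers":0.45},{"dx":-0.14,"dy":0.242,"dz":0,"yaw":0,"fingers":0.45},{"dx":-0.09,"dy":0.159,"dz":0,"yaw":0,"fingers":0.45},{"dx":0,"dy":0,"dz":0,"yaw":0,"fingers":0.45},{"dx":0,"dy":0,"dz":0,"yaw":0,"fingers":0.45}])

```text
clock: 38.8
position: [0.6053, -0.2773, 0.168]
tool_rot: [-3.14, 0.001, 0.47]
force: [-0.1, 0.2, 1.2]
grip_width: 0.0471
finger_force: 0.0
```

```bash
python3 mv.py .6067 -.277 .03
python3 - <<'E'
from h import *
t=grab_frame('top'); s=grab_frame('scene'); cv2.imwrite('pics/t10.png',t); cv2.imwrite('pics/s10.png',s)
a=cv2.resize(t[100:230,150:350],(800,520),interpolation=cv2.INTER_CUBIC)
cv2.imwrite('pics/t10c.png',a)
E
```

```text
clock 38.8 pos [ 0.6053 -0.2773  0.168 ] yaw 26.9 q7 -0.37 w 0.0471
shift now-yaw [0.014 0.004 1.38 ] | turn 0.0 | shift after turn [0.014 0.004 1.38 ]
```

View pics/t10c.png

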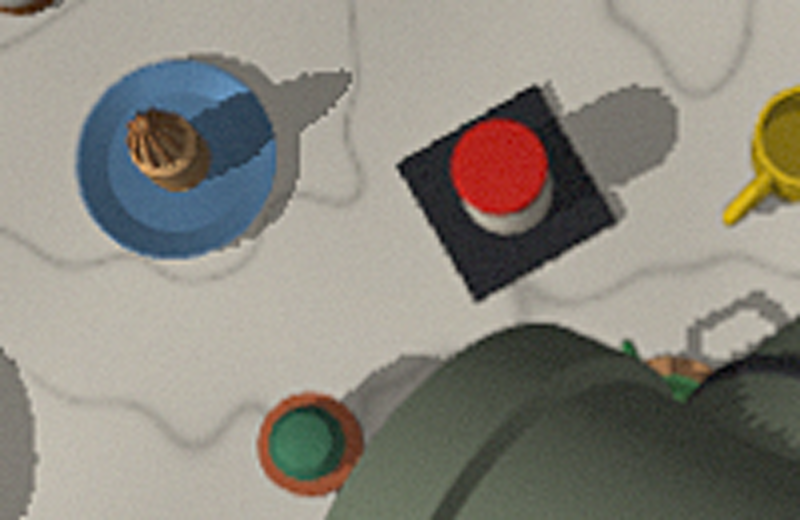

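The reamer stands in the saucer and the jar is centred on the slate, with the red top at crop (499,165). Numeric check of both, then onto the lid.

```bash
python3 - <<'E'
from h import *
t=cv2.imread('pics/t10.png'); im=cv2.resize(t,None,fx=4,fy=4,interpolation=cv2.INTER_CUBIC); hs=cv2.cvtColor(im,cv2.COLOR_BGR2HSV)
m=cv2.inRange(hs,(0,190,90),(4,255,255)); c=max(cv2.findContours(m[400:800,900:1300],0,1)[0],key=cv2.contourArea)+[900,400]
w=(np.array([onz('top',*p,.078) for p in cv2.convexHull(c)[:,0]/4-.375])*1000).astype(np.float32); print('jar',cv2.minEnclosingCircle(w))
m=cv2.inRange(hs,(5,60,30),(22,255,255)); c=max(cv2.findContours(m[480:680,680:860],0,1)[0],key=cv2.contourArea)+[680,480]
h=cv2.convexHull(c)[:,0]/4-.375
def sil(x,y):
    P=[pix('top',[x+r*np.cos(a),y+r*np.sin(a),z]) for r,z in((.02,.006),(.02,.05),(.0001,.101)) for a in np.linspace(0,6.28,24)]
    P=np.array(P); return P.min(0),P.max(0)
print('reamer bbox',h.min(0),h.max(0),'pred centred',sil(.6361,.2795))
E
```

```text
jar ((612.2324829101562, 80.43952178955078), 27.457597732543945)
reamer bbox [181.375 127.375] [201.625 147.125] pred centred (array([181.43931848, 127.48520199]), array([202.31391512, 147.99846593]))
```

Call:
drive_tool(targets=[{"dx":0.014,"dy":0.004,"dz":0.15,"yaw":0,"fingers":0.45},{"dx":0,"dy":0,"dz":0.3,"yaw":0,"fingers":0.45},{"dx":0,"dy":0,"dz":0.35,"yaw":0,"fingers":0.45},{"dx":0,"dy":0,"dz":0.25,"yaw":0,"fingers":0.45},{"dx":0,"dy":0,"dz":0.2,"yaw":0,"fingers":0.45},{"dx":0,"dy":0,"dz":0.15,"yaw":0,"fingers":0.45},{"dx":0,"dy":0,"dz":0.08,"yaw":0,"fingers":0.45},{"dx":0,"dy":0,"dz":0,"yaw":0,"fingers":0.45},{"dx":0,"dy":0,"dz":0,"yaw":0,"fingers":0.45}])

```text
clock: 39.8
position: [0.6082, -0.277, 0.0219]
tool_rot: [3.141, -0.0, 0.471]
force: [0.9, 0.2, 0.8]
grip_width: 0.0469
finger_force: 0.0
```

```bash
python3 mv.py .6067 -.277 .0; python3 - <<'E'
from h import *
s=grab_frame('scene'); cv2.imwrite('pics/s11c.png',cv2.resize(s[250:340,220:345],(750,540),interpolation=cv2.INTER_CUBIC))
p=readout.observe()['position']
for z in(0,.011,.033,.04,.05): print(z,(pix('scene',[.6067,-.277,z])-[220,250])*6)
E
```

```text
clock 39.8 pos [ 0.6082 -0.277   0.0219] yaw 27.0 q7 -0.29 w 0.0469
shift now-yaw [-0.013 -0.006  0.219] | turn 0.0 | shift after turn [-0.013 -0.006  0.219]
0 [354.23346959 342.03332058]
0.011 [352.0250908  323.34908092]
0.033 [347.5056872  285.07773125]
0.04 [346.03821259 272.64086921]
0.05 [343.9164717  254.65046645]
```

View pics/s11c.png

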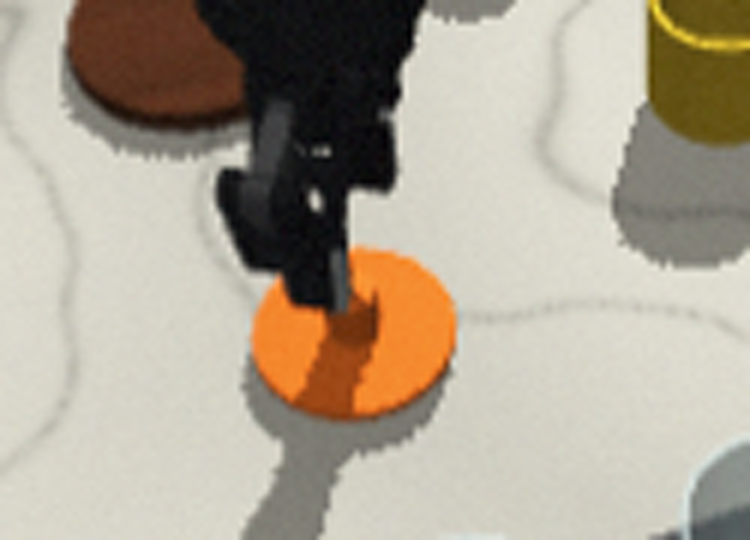

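```bash
python3 - <<'E'
from h import *
for z in(.03,.04,.05,.06): print(z,((pix('scene',[.6082+.454*.0245,-.277-.891*.0245,z])-[220,250])*6).round())
E
```

```text
0.03 [330. 348.]
0.04 [328. 330.]
0.05 [326. 313.]
0.06 [323. 294.]
```

The near pad's bottom, at crop (325,308), is about 30 mm above the reported TCP. Going down to TCP ≈ −0.010 puts the pads on the knob.

Call:
drive_tool(targets=[{"dx":-0.013,"dy":-0.006,"dz":0.08,"yaw":0,"fingers":0.45},{"dx":0,"dy":0,"dz":0.1,"yaw":0,"fingers":0.45},{"dx":0,"dy":0,"dz":0.07,"yaw":0,"fingers":0.45},{"dx":0,"dy":0,"dz":0,"yaw":0,"fingers":0.45}])

```text
clock: 40.25
position: [0.6057, -0.2764, -0.0052]
tool_rot: [-3.14, 0.001, 0.471]
force: [-0.3, -0.2, 0.3]
grip_width: 0.0471
finger_force: 0.0
```

Call:
drive_tool(targets=[{"dx":0,"dy":0,"dz":0.04,"yaw":0,"fingers":0.45},{"dx":0,"dy":0,"dz":0.03,"yaw":0,"fingers":0.45},{"dx":0,"dy":0,"dz":0,"yaw":0,"fingers":0.45}])

```text
clock: 40.55
position: [0.6063, -0.2768, -0.0112]
tool_rot: [-3.141, 0.0, 0.471]
force: [-0.3, 0.9, -0.4]
grip_width: 0.0469
finger_force: 0.0
```

Call:
drive_tool(targets=[{"dx":0,"dy":0,"dz":0,"yaw":0,"fingers":0.6},{"dx":0,"dy":0,"dz":0,"yaw":0,"fingers":0.7},{"dx":0,"dy":0,"dz":0,"yaw":0,"fingers":0.8},{"dx":0,"dy":0,"dz":0,"yaw":0,"fingers":0.9},{"dx":0,"dy":0,"dz":0,"yaw":0,"fingers":1},{"dx":0,"dy":0,"dz":0,"yaw":0,"fingers":1},{"dx":0,"dy":0,"dz":0,"yaw":0,"fingers":1}])

```text
clock: 41.25
position: [0.6066, -0.2769, -0.0105]
tool_rot: [3.141, -0.0, 0.471]
force: [0.4, -0.3, 5.2]
grip_width: 0.0176
finger_force: 34.3
```

The knob is gripped. Lifting the lid and re-measuring the pitcher rim.

Call:
drive_tool(targets=[{"dx":0,"dy":0,"dz":-0.04,"yaw":0,"fingers":1},{"dx":0,"dy":0,"dz":-0.1,"yaw":0,"fingers":1},{"dx":0,"dy":0,"dz":-0.2,"yaw":0,"fingers":1},{"dx":0,"dy":0,"dz":-0.3,"yaw":0,"fingers":1},{"dx":0,"dy":0,"dz":-0.3,"yaw":0,"fingers":1},{"dx":0,"dy":0,"dz":-0.25,"yaw":0,"fingers":1},{"dx":0,"dy":0,"dz":-0.15,"yaw":0,"fingers":1},{"dx":0,"dy":0,"dz":-0.1,"yaw":0,"fingers":1},{"dx":0,"dy":0,"dz":0,"yaw":0,"fingers":1}])

```text
clock: 42.15
position: [0.6067, -0.2769, 0.134]
tool_rot: [3.141, -0.001, 0.471]
force: [-0.5, 0.2, -0.4]
grip_width: 0.0175
finger_force: 34.2
```

```bash
python3 mv.py .461 -.0127 .135; python3 - <<'E'
from h import *
from scipy.optimize import least_squares
s0=cv2.imread('pics/scene0.png');t0=cv2.imread('pics/top0.png');t7=cv2.imread('pics/t7.png');s=grab_frame('scene');cv2.imwrite('pics/s12.png',s)
def rim(n,img,c0,up):
    im=cv2.resize(img,None,fx=4,fy=4,interpolation=cv2.INTER_CUBIC)
    m=cv2.inRange(cv2.cvtColor(im,cv2.COLOR_BGR2HSV),(55,80,20),(90,255,255)); q=(pix(n,[*c0,.096])*4).astype(int)
    k=np.zeros_like(m); cv2.circle(k,tuple(int(v) for v in q),130,255,-1); m&=k
    m=cv2.morphologyEx(cv2.morphologyEx(m,3,np.ones((9,9))),2,cv2.getStructuringElement(2,(41,41)))
    c=max(cv2.findContours(m,0,1)[0],key=cv2.contourArea); w=np.array([onz(n,*p,.096) for p in c[:,0]/4-.375])*1000
    c0=np.array(c0)*1000; d=w-c0; k=(d@up)>3
    r=least_squares(lambda p:np.hypot(*(w[k]-p).T)-29,c0,loss='soft_l1'); print(n,r.x.round(1),np.abs(r.fun).mean().round(2),k.sum())
rim('top',t0,(.6145,.082),[1,.1]); rim('top',t7,(.461,-.0127),[1,0])
rim('scene',s0,(.6145,.082),[-.65,.76]); rim('scene',s,(.461,-.0127),[-.65,.76])
# lid in hand
im=cv2.resize(s,None,fx=4,fy=4,interpolation=cv2.INTER_CUBIC)
m=cv2.inRange(cv2.cvtColor(im,cv2.COLOR_BGR2HSV),(5,150,60),(16,255,255))
for c in cv2.findContours(m,0,1)[0]:
    if cv2.contourArea(c)>4000: print('orange',np.array(cv2.boundingRect(c))/4)
E
```

```text
clock 42.1 pos [ 0.6067 -0.2769  0.134 ] yaw 27.0 q7 -0.35 w 0.0175
shift now-yaw [-0.099 -3.016 -0.01 ] | turn 0.0 | shift after turn [-0.099 -3.016 -0.01 ]
top [614.2  83. ] 0.54 134
top [459.3 -12.7] 0.69 131
scene [617.9  78.7] 0.55 89
scene [464.5 -16.3] 0.44 90
orange [231.75 240.25  61.    34.  ]
orange [472.25 139.75  24.5   32.  ]
orange [377.75 102.    95.25  36.5 ]
orange [417.75  30.25  65.    54.25]
orange [291.5   0.   36.   77. ]
```

Fits agree on the pitcher at about (460.4, −12.7) mm. Carrying the lid there.

Call:
drive_tool(targets=[{"dx":-0.004,"dy":-0.1,"dz":-0.02,"yaw":0,"fingers":1},{"dx":-0.007,"dy":-0.2,"dz":0,"yaw":0,"fingers":1},{"dx":-0.01,"dy":-0.28,"dz":0,"yaw":0,"fingers":1},{"dx":-0.01,"dy":-0.28,"dz":0,"yaw":0,"fingers":1},{"dx":-0.01,"dy":-0.28,"dz":0,"yaw":0,"fingers":1},{"dx":-0.01,"dy":-0.28,"dz":0,"yaw":0,"fingers":1},{"dx":-0.01,"dy":-0.28,"dz":0,"yaw":0,"fingers":1},{"dx":-0.01,"dy":-0.28,"dz":0,"yaw":0,"fingers":1},{"dx":-0.01,"dy":-0.28,"dz":0,"yaw":0,"fingers":1},{"dx":-0.01,"dy":-0.28,"dz":0,"yaw":0,"fingers":1},{"dx":-0.007,"dy":-0.24,"dz":0,"yaw":0,"fingers":1},{"dx":-0.004,"dy":-0.16,"dz":0,"yaw":0,"fingers":1},{"dx":0,"dy":-0.078,"dz":0,"yaw":0,"fingers":1},{"dx":0,"dy":0,"dz":0,"yaw":0,"fingers":1},{"dx":0,"dy":0,"dz":0,"yaw":0,"fingers":1}])

```text
clock: 43.7
position: [0.4604, -0.013, 0.1351]
tool_rot: [3.141, 0.0, 0.471]
force: [-0.2, 0.9, -0.3]
grip_width: 0.0174
finger_force: 34.3
```

```bash
python3 mv.py .4604 -.0127 .0795
```

```text
clock 43.7 pos [ 0.4604 -0.013   0.1351] yaw 27.0 q7 -0.74 w 0.0174
shift now-yaw [ 0.001 -0.003  0.556] | turn 0.0 | shift after turn [ 0.001 -0.003  0.556]
```

Call:
drive_tool(targets=[{"dx":0,"dy":-0.003,"dz":0.08,"yaw":0,"fingers":1},{"dx":0,"dy":0,"dz":0.12,"yaw":0,"fingers":1},{"dx":0,"dy":0,"dz":0.12,"yaw":0,"fingers":1},{"dx":0,"dy":0,"dz":0.08,"yaw":0,"fingers":1},{"dx":0,"dy":0,"dz":0.04,"yaw":0,"fingers":1},{"dx":0,"dy":0,"dz":0.02,"yaw":0,"fingers":1},{"dx":0,"dy":0,"dz":0.02,"yaw":0,"fingers":1},{"dx":0,"dy":0,"dz":0.02,"yaw":0,"fingers":1},{"dx":0,"dy":0,"dz":0.02,"yaw":0,"fingers":1},{"dx":0,"dy":0,"dz":0,"yaw":0,"fingers":1}])

```text
clock: 44.7
position: [0.4601, -0.0122, 0.0831]
tool_rot: [-3.142, 0.0, 0.471]
force: [-0.0, -0.1, -0.4]
grip_width: 0.0175
finger_force: 34.3
```

Call:
drive_tool(targets=[{"dx":0,"dy":0,"dz":0.01,"yaw":0,"fingers":1},{"dx":0,"dy":0,"dz":0.01,"yaw":0,"fingers":1},{"dx":0,"dy":0,"dz":0,"yaw":0,"fingers":1}])

```text
clock: 45.0
position: [0.4601, -0.0122, 0.0811]
tool_rot: [-3.142, 0.0, 0.471]
force: [-0.6, -0.4, 0.3]
grip_width: 0.0174
finger_force: 34.3
```

Call:
drive_tool(targets=[{"dx":0,"dy":0,"dz":0.007,"yaw":0,"fingers":1},{"dx":0,"dy":0,"dz":0,"yaw":0,"fingers":1}])

```text
clock: 45.2
position: [0.4602, -0.0123, 0.0805]
tool_rot: [3.142, 0.0, 0.471]
force: [-0.5, -0.2, 0.5]
grip_width: 0.0175
finger_force: 34.3
```

Call:
drive_tool(targets=[{"dx":0,"dy":0,"dz":0.008,"yaw":0,"fingers":1},{"dx":0,"dy":0,"dz":0,"yaw":0,"fingers":1}])

```text
clock: 45.4
position: [0.4601, -0.0123, 0.0796]
tool_rot: [-3.142, 0.0, 0.471]
force: [0.2, 0.5, -0.7]
grip_width: 0.0179
finger_force: 34.3
```

Call:
drive_tool(targets=[{"dx":0,"dy":0,"dz":0.006,"yaw":0,"fingers":1},{"dx":0,"dy":0,"dz":0,"yaw":0,"fingers":1}])

```text
clock: 45.6
position: [0.4603, -0.0123, 0.0793]
tool_rot: [-3.142, -0.0, 0.471]
force: [-2.3, -0.8, 8.4]
grip_width: 0.018
finger_force: 35.2
```

Contact came at the expected seated height. Releasing and backing off.

Call:
drive_tool(targets=[{"dx":0,"dy":0,"dz":0,"yaw":0,"fingers":0.7},{"dx":0,"dy":0,"dz":0,"yaw":0,"fingers":0.6},{"dx":0,"dy":0,"dz":0,"yaw":0,"fingers":0.5},{"dx":0,"dy":0,"dz":0,"yaw":0,"fingers":0.5},{"dx":0,"dy":0,"dz":-0.05,"yaw":0,"fingers":0.5},{"dx":0,"dy":0,"dz":-0.15,"yaw":0,"fingers":0.5},{"dx":0,"dy":0,"dz":-0.3,"yaw":0,"fingers":0.5},{"dx":0,"dy":0,"dz":-0.3,"yaw":0,"fingers":0.5},{"dx":0,"dy":0.1,"dz":-0.2,"yaw":0,"fingers":0.5},{"dx":0,"dy":0.25,"dz":0,"yaw":0,"fingers":0.5},{"dx":0,"dy":0.35,"dz":0,"yaw":0,"fingers":0.5},{"dx":0,"dy":0.35,"dz":0,"yaw":0,"fingers":0.5},{"dx":0,"dy":0.35,"dz":0,"yaw":0,"fingers":0.5},{"dx":0,"dy":0.35,"dz":0,"yaw":0,"fingers":0.5},{"dx":0,"dy":0.35,"dz":0,"yaw":0,"fingers":0.5},{"dx":0,"dy":0.2,"dz":0,"yaw":0,"fingers":0.5},{"dx":0,"dy":0.1,"dz":0,"yaw":0,"fingers":0.5},{"dx":0,"dy":0,"dz":0,"yaw":0,"fingers":0.5},{"dx":0,"dy":0,"dz":0,"yaw":0,"fingers":0.5}])

```text
clock: 47.5
position: [0.5688, -0.2251, 0.1791]
tool_rot: [-3.141, 0.0, 0.472]
force: [-0.0, -0.4, -0.0]
grip_width: 0.0427
finger_force: 0.0
```

```bash
python3 - <<'E'
from h import *
t=grab_frame('top');s=grab_frame('scene')
cv2.imwrite('pics/f.png',np.vstack([cv2.resize(t[100:260,150:440],(580,320)),cv2.resize(s[140:280,210:463],(506,280)) if 0 else cv2.resize(s[140:270,210:445],(580,280),interpolation=cv2.INTER_CUBIC)]))
im=cv2.resize(t,None,fx=4,fy=4,interpolation=cv2.INTER_CUBIC); hs=cv2.cvtColor(im,cv2.COLOR_BGR2HSV)
def c(n,hs,lo,hi,p,z):
    m=cv2.morphologyEx(cv2.inRange(hs,lo,hi),3,np.ones((9,9)))
    cs=[q for q in cv2.findContours(m,0,1)[0] if cv2.contourArea(q)>1500]
    q=min(cs,key=lambda q:np.hypot(*(np.array(cv2.minEnclosingCircle(q)[0])/4-pix(n,p))))
    w=(np.array([onz(n,*v,z) for v in cv2.convexHull(q)[:,0]/4-.375])*1000).astype(np.float32); (x,y),r=cv2.minEnclosingCircle(w); print(n,np.round([x,y,2*r],1),[np.round(v,1) for v in cv2.fitEllipse(w)[:2]])
c('top',hs,(5,150,60),(16,255,255),[.46,-.0125,.101],.101)
c('top',hs,(0,45,25),(20,230,240),[.46,.1925,.05],.05)
h2=cv2.cvtColor(cv2.resize(s,None,fx=4,fy=4,interpolation=cv2.INTER_CUBIC),cv2.COLOR_BGR2HSV)
c('scene',h2,(5,150,60),(16,255,255),[.46,-.0125,.101],.101)
print(readout.observe()['position'])
E
```

```text
top [460.9 -12.5  76.3] [array([463.1, -10.6]), array([68.9, 74.5])]
top [459.4 193.   63.1] [array([459.6, 192.7]), array([61.6, 62.7])]
scene [463.  -14.9  80.6] [array([462.7, -15.4]), array([73.8, 80.3])]
[ 0.5689982  -0.22474768  0.17921764]
```

View pics/f.png

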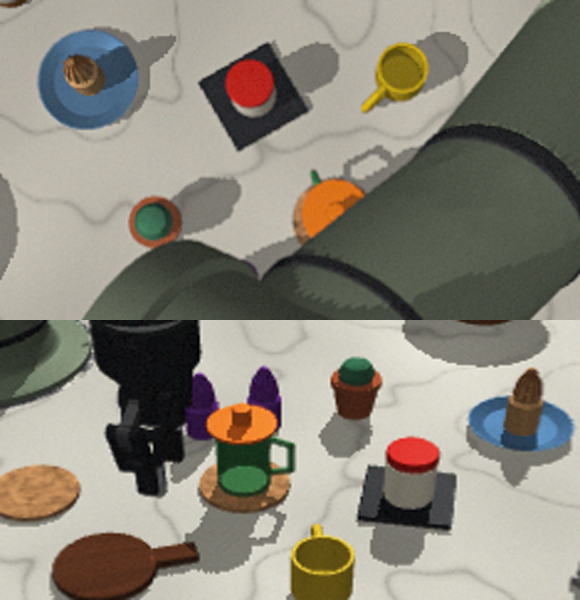

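The final view shows the lid flat on the pitcher on the trivet (242,425), the jar on the slate, the reamer in the saucer, and the cactus and espresso cup undisturbed. Handing in.

```bash
python3 -c "
from workcell import workorder
print(workorder.job_done())"
```

```text
the job is handed in; nothing more can be done
None
```

The swap is done and handed in, with no verdict returned: the pitcher is on the trivet with its lid seated flat, the reamer is in the saucer and the jar is on the slate (each centred within about 2 mm), and the cactus and espresso cup were left alone, in about 48 s of robot time.

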